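# Sort the brass nuts into jar lids under the sink

## Task

Tidy up after the sink repair: pick out the four brass hexagon nuts on the drip tray and lay each one flat, the same way up as it lies now, inside the upturned white lid of its size: smallest nut in the smallest lid, second smallest in the second smallest, and so on up to the largest. Leave the glass jar and the brass pipe tee where they are.

Things in the scene. Friction and masses are not known exactly. Their poses are not given: they have to be found in the camera images.
- nut_1: The smallest of four loose plain brass hexagon nuts: 24 mm across flats, 28 mm across corners, 22 mm tall, open bore, lying flat on the drip tray, whose floor is 2 mm above the work surface. Origin at the centre of its underside, z up; its x axis is square to a pair of flats (and so is every 60 degrees from it).
- nut_2: The second smallest of four loose plain brass hexagon nuts: 34 mm across flats, 39 mm across corners, 24 mm tall, open bore, lying flat on the drip tray, whose floor is 2 mm above the work surface. Origin at the centre of its underside, z up; its x axis is square to a pair of flats (and so is every 60 degrees from it).
- nut_3: The second largest of four loose plain brass hexagon nuts: 46 mm across flats, 53 mm across corners, 26 mm tall, open bore, lying flat on the drip tray, whose floor is 2 mm above the work surface. Origin at the centre of its underside, z up; its x axis is square to a pair of flats (and so is every 60 degrees from it).
- nut_4: The largest of four loose plain brass hexagon nuts: 60 mm across flats, 69 mm across corners, 28 mm tall, open bore, lying flat on the drip tray, whose floor is 2 mm above the work surface. Origin at the centre of its underside, z up; its x axis is square to a pair of flats (and so is every 60 degrees from it).
- lid_1: The smallest of four upturned white plastic jar lids, stuck down to the drip tray as parts dishes: 52 mm inside diameter, 57 mm outside, rim 9 mm high, inner floor 3 mm above its underside. Origin at the centre of its underside, z up.
- lid_2: The second smallest of four upturned white plastic jar lids, stuck down to the drip tray as parts dishes: 66 mm inside diameter, 71 mm outside, rim 9 mm high, inner floor 3 mm above its underside. Origin at the centre of its underside, z up.
- lid_3: The second largest of four upturned white plastic jar lids, stuck down to the drip tray as parts dishes: 82 mm inside diameter, 87 mm outside, rim 9 mm high, inner floor 3 mm above its underside. Origin at the centre of its underside, z up.
- lid_4: The largest of four upturned white plastic jar lids, stuck down to the drip tray as parts dishes: 100 mm inside diameter, 105 mm outside, rim 9 mm high, inner floor 3 mm above its underside. Origin at the centre of its underside, z up.
- jar: Closed glass storage jar with a steel cap, standing among the nuts and lids: 68 mm across, 100 mm tall, loose. Origin at the centre of its underside, z up. A bystander. The taller equipment (toolbox, bottle, spray can, valve; up to 210 mm) stands off the tray, beyond x = 0.75 m or 0.5 m to either side; clear the jar by carrying nuts above 110 mm.
- tee: Brass pipe tee lying flat among the nuts and lids: run 72 mm long along its x axis, branch 36 mm long to its +y, 28 mm thick, loose; not a nut. Origin on the tray under the crossing of run and branch, z up. A bystander.
Not all that is in view belongs to the job. What is shaped like the nut_4 but green or turquoise is not meant. Leave any purple look-alike of the lid_3 alone.

How it is judged:
At the end, for the whole second after the job is handed in: Each nut lies flat (within 0.1 rad) and at rest on the floor of the lid of its own size rank, wholly inside the rim (centres within 15, 16, 17 and 18 mm from smallest to largest); jar upright and jar and tee within 30 mm of where they started (horizontal distance between nut_1 and lid_1 below 0.015 m and z of nut_1 in the frame of lid_1 between 0.001 and 0.006 m and angle between each of nut_1, nut_2, nut_3, nut_4's own z axis and vertical below 0.1 rad and linear speed of each of nut_1, nut_2, nut_3, nut_4 below 0.02 m/s and horizontal distance between nut_2 and lid_2 below 0.016 m and z of nut_2 in the frame of lid_2 between 0.001 and 0.006 m and horizontal distance between nut_3 and lid_3 below 0.017 m and z of nut_3 in the frame of lid_3 between 0.001 and 0.006 m and horizontal distance between nut_4 and lid_4 below 0.018 m and z of nut_4 in the frame of lid_4 between 0.001 and 0.006 m and distance of each of jar, tee from where it was at the start of the episode below 0.03 m and angle between jar's own z axis and vertical below 0.2 rad); the robot touches nothing.
It fails at once if The glass jar is knocked over or shoved more than 30 mm (angle between jar's own z axis and vertical above 0.35 rad or distance of jar from where it was at the start of the episode above 0.03 m).
It fails at once if The brass tee is moved more than 30 mm (distance of tee from where it was at the start of the episode above 0.03 m).
It also fails if it takes over 96 s, if anything falls off the work surface, if the arm or the gripper's body presses on something with over 40 N, if the wrist force passes 120 N, or if a joint passes its speed limit or range.

## Robot

A 6-joint arm with a two-finger parallel gripper is mounted at the origin on the work surface. World frame = base frame: x ahead of the robot, y to its left, z up, the work surface at z = 0. Lengths are in m, angles in rad, forces in N, time in s.
With the tool pointing down it reaches from about 0.35 to 0.775 m from the base axis. Payload 7.3 kg.
Tool frame: the origin (TCP) lies on the front face of the gripper's body, between the roots of the fingers; the fingertips stand 66 mm ahead of it and the grasp point (between the pads) lies 47 mm ahead of it; z points along the fingers, y is the direction in which the jaws open and shut (so a half turn about z gives the same grasp; the last joint's range is limited). The gripper opens to 92 mm and grips with 3 to 60 N. Pads are 19 mm wide; open, the fingers measure 130 mm over their backs; the gripper's body (75 mm by 190 mm) begins 47 mm behind the grasp point.
Start: joints at [-1.308, 0.342, 1.524, -0, 1.275, -0.146], TCP at [0.209, -0.482, 0.292] pointing down, gripper open.
Joint ranges: [-2.53, 2.53], [-0.77, 2.02], [0.04, 2.7], [-1, 4.14], [0.28, 2.66], [-3.11, 3.11]. Speed limits (rad/s): [2.57, 2.57, 3.14, 3.14, 3.14, 3.14].

## Interface

Orientations are given as [roll, pitch, yaw] about the fixed x, y, z axes, in that order (R = Rz(yaw) Ry(pitch) Rx(roll)).
In Python, from cell import observe, read_camera, hand_in, search_frame, tip_of gives the robot as it stands. The module is installed in compiled form; this text tells all that it offers.
- The arm moves only by the tool apply_moves, never from a script. Its argument "motion" is a list of rows, each an object with "offset": the shift along the tool's x, y, z in mm, a list of three; "rotation": the turn, a rotation vector about the tool's x, y, z in rad, a list of three. In form: [{"offset": [x, y, z], "rotation": [rx, ry, rz]}, ...]. A call has 1 to 12 rows; each row shifts and turns the pose as measured when the row begins, along the tool's axes as they then stand; what a row does not reach is not made up. A row lasts 1/12 s, in which the tool goes at most 41.7 mm and 7.16 degrees, less where a joint would pass 70% of its speed; a pose out of reach is approached as far as the arm can. A call with a gripper value outside its range is refused whole. "grip" is the closure, from 0 (fully open) to 1 (shut), set as the call begins (left out, the last holds). The fingers move at their own pace and stop on an object; "grip_force" is the grip in N (left out, the last holds). Time passes only in rows, so rows that do not move let the fingers close. It gives the time, the measured TCP pose, the force and the opening at its end, in the units of the state.
- observe(): the state, without advancing time (a new reading comes with each control period).
- read_camera(name): name is "side" or "top"; returns a dict with "img" (480x640x3 uint8, red, green, blue), "camera_matrix" (3x3 intrinsics, pixels), "R" (3x3) and "t" (3): a world point X has camera coordinates R X + t. Camera axes: x right, y down, z forward; pixel columns grow to the right and rows downward; lengths in m; the calibration is good to about 2 mm. A picture is of the moment at which its call begins. There is no depth.
- hand_in(): hands the job in, once; it reports no verdict.
Trained networks look in a picture, given as the dict that the camera call returned (one of the last four; its "shot" number tells which), for a name from the list of things; names that differ only in an ending like _2 or _b are one class to them, and where a whole thing is asked for, a point or a joint stands for the part that bears it (a point fixed in the world has none). Each returns a list of dicts, best first, with "score" (0 to 1); they miss things now and then, are a little off and sometimes report something else, mostly with a low value. They report only what shows in the picture. A call takes as long as a camera call. They do not tell look-alikes from the thing itself.
- search_frame(query, picture): "location" ([x, y, z] in m, in world coordinates, good to about 4 mm: the middle of the surface that is visible of it).
- tip_of(query, picture): "location" ([x, y, z] in m, in world coordinates, good to about 4 mm: a listed point, or the origin of a listed thing).
The state is a dict: "time": time; "qpos": joint angles; "qvel": joint speeds; "joint_efforts": joint torques, N m; "tool_pos": TCP position; "tool_rot": TCP orientation; "contact_force": force on the tool from outside, world axes, zero at the start; "torque": the same for the moment, N m; "opening": finger opening in m.
Only numpy, scipy, OpenCV 4.12 (cv2) and the standard library are available. Lean on these libraries where they do the work, as an engineer would, in place of code of your own. Each camera call takes 0.05 s, during which the arm holds its last target.

## Working session

There is one attempt and no reset: what is moved stays moved. The work goes in short steps, Python scripts to look and compute and a tool call to move; the robot and the scene stay as the last step left them, time stands still between calls to the robot, and variables do not carry over. Pictures are saved under pics/ and viewed, and the job is handed in when it is done.

Besides the shell and the picture viewer there is one more tool, called after "Call:" as a command line: name --argument value ..., lists and objects as JSON in quotes. apply_moves: Moves the arm, as the interface text tells. Its arguments: {"type":"object","properties":{"motion":{"type":"array"},"grip":{"type":"number"},"grip_force":{"type":"number"}},"required":["motion"]}

```bash
mkdir -p pics; ls; python3 - <<'E'
from cell import *
import cv2,numpy as np
s=observe()
for k in s: print(k,np.round(s[k],4).tolist())
for c in("top","side"):
    p=read_camera(c); cv2.imwrite(f"pics/{c}0.png",p["img"][:,:,::-1]); print(c,p["camera_matrix"].tolist(),np.round(p["R"],4).tolist(),p["t"].tolist(),p["shot"])
    for q in("nut_1","lid_1","jar","tee"):
        for d in tip_of(q,p): print(c,q,round(d["score"],2),np.round(d["location"],4).tolist())
E
```

```text
pics
time 0.0
qpos [-1.308, 0.3427, 1.525, 0.0, 1.2754, -0.146]
qvel [-0.0, -0.0022, -0.0015, -0.001, 0.0026, 0.0]
joint_efforts [-0.0009, -43.1241, -24.4216, 0.0717, 0.056, -0.0001]
tool_pos [0.2087, -0.4814, 0.2916]
tool_rot [-3.1401, -0.0002, 0.4088]
contact_force [-0.091, 0.7113, 0.5989]
torque [0.0566, -0.0328, -0.0053]
opening 0.0916
top [[614.9325011073421, 0.0, 322.19051448191175], [0.0, 614.9325011073421, 235.5081431570251], [0.0, 0.0, 1.0]] [[0.0094, -0.9999, -0.005], [-0.9776, -0.0081, -0.2103], [0.2103, 0.0068, -0.9776]] [-0.14288640387264673, 0.4290343091776994, 1.3798038597334985] 1
top nut_1 0.9 [0.2603, 0.3347, -0.0008]
top nut_1 0.83 [0.5796, -0.0128, 0.004]
top nut_1 0.71 [0.4373, 0.1731, 0.003]
top nut_1 0.58 [0.5137, -0.1086, 0.009]
top nut_1 0.53 [0.4457, -0.1746, 0.0044]
top nut_1 0.49 [0.4511, 0.3288, 0.0034]
top lid_1 0.98 [0.4231, 0.0178, 0.0018]
top lid_1 0.9 [0.4858, -0.628, -0.0032]
top lid_1 0.89 [0.5963, -0.3212, -0.0003]
top lid_1 0.76 [0.4585, -0.3493, -0.0013]
top lid_1 0.59 [0.6101, 0.3113, -0.0006]
top jar 0.82 [0.5905, 0.1734, -0.0014]
top tee 0.89 [0.5984, -0.1839, 0.0045]
side [[619.9977350913995, 0.0, 319.3600439084086], [0.0, 619.9977350913995, 244.53305214409562], [0.0, 0.0, 1.0]] [[0.9954, -0.0958, 0.0025], [-0.0507, -0.5481, -0.8349], [0.0813, 0.8309, -0.5504]] [-0.44717429820406446, -0.019645904878620345, 1.9247829873030027] 2
side nut_1 0.81 [0.5175, -0.1068, 0.0007]
side nut_1 0.76 [0.2635, 0.336, -0.0049]
side nut_1 0.7 [0.5802, -0.0118, -0.0002]
side nut_1 0.57 [0.4368, 0.1704, -0.0017]
side nut_1 0.53 [0.4456, 0.3266, 0.0011]
side lid_1 0.91 [0.5972, -0.318, 0.0035]
side lid_1 0.91 [0.4526, -0.349, 0.0011]
side lid_1 0.86 [0.4858, -0.6257, -0.0002]
side lid_1 0.61 [0.4201, 0.0158, -0.0002]
side jar 0.8 [0.5882, 0.1662, -0.0001]
side tee 0.71 [0.5985, -0.1802, -0.0027]
```

View pics/top0.png

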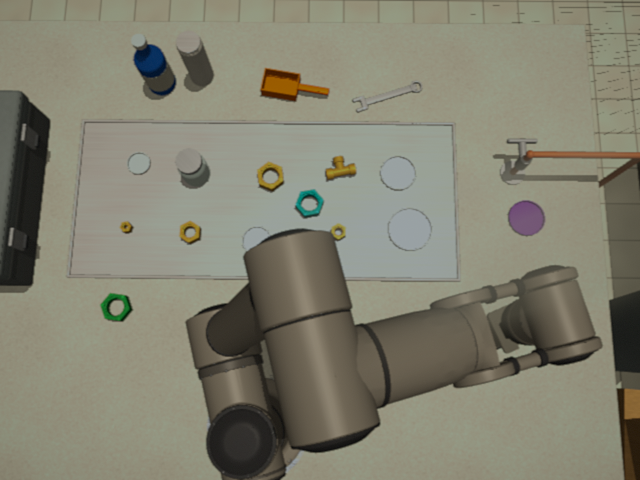

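View pics/side0.png

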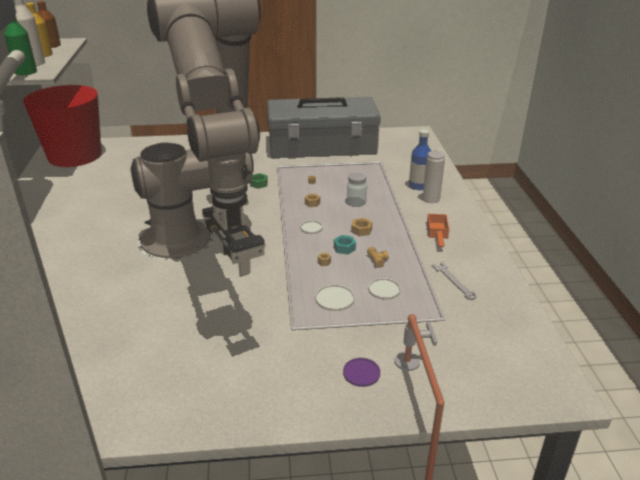

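```bash
cat > h.py <<'E'
import cv2,numpy as np
from scipy.optimize import minimize
S={1:(.024,.022),2:(.034,.024),3:(.046,.026),4:(.060,.028)}
LID={1:(.0285),2:.0355,3:.0435,4:.0525}
def proj(p,X):
    c=(np.asarray(X)@np.asarray(p["R"]).T+np.asarray(p["t"]))@np.asarray(p["camera_matrix"]).T
    return c[:,:2]/c[:,2:]
def prism(x,y,yaw,k,z0=.002):
    af,h=S[k]; r=af/np.sqrt(3); a=yaw+np.pi/6+np.arange(6)*np.pi/3
    b=np.c_[x+r*np.cos(a),y+r*np.sin(a)]
    return np.vstack([np.c_[b,np.full(6,z)] for z in(z0,z0+h)])
def ring(x,y,k,z,n=24):
    a=np.arange(n)*2*np.pi/n; r=LID[k]
    return np.c_[x+r*np.cos(a),y+r*np.sin(a),np.full(n,z)]
def crop(p,uv,w=40,f=8):
    u,v=np.round(uv).astype(int); u0,v0=max(u-w,0),max(v-w,0)
    return cv2.resize(p["img"][v0:v0+2*w,u0:u0+2*w],None,fx=f,fy=f,interpolation=cv2.INTER_CUBIC),(u0,v0)
def toc(q,o,f): return (q-np.array(o)+.5)*f-.5
def fit(p,pts,mask_fn,x0,k,z0=.002,w=30,f=8):
    im,o=crop(p,proj(p,[[x0[0],x0[1],.015]])[0],w,f)
    m=mask_fn(im).astype(np.uint8)
    n,l,st,ce=cv2.connectedComponentsWithStats(m)
    c=toc(proj(p,[[x0[0],x0[1],.015]])[0],o,f)
    # component with area, nearest
    best=min([i for i in range(1,n) if st[i,4]>40*f],key=lambda i:np.hypot(*(ce[i]-c)))
    m=(l==best).astype(np.uint8)
    cn,_=cv2.findContours(m,cv2.RETR_EXTERNAL,cv2.CHAIN_APPROX_NONE)
    m[:]=0; cv2.drawContours(m,[max(cn,key=len)],-1,1,-1)
    def model(q):
        r=np.zeros_like(m); h=cv2.convexHull(toc(proj(p,pts(q)),o,f).astype(np.float32))
        cv2.fillPoly(r,[np.round(h*16).astype(np.int32)],1,shift=4); return r
    def cost(q):
        r=model(q); return 1-(r&m).sum()/max(1,(r|m).sum())
    return cost,m,model,im
def brass(im):
    hsv=cv2.cvtColor(im,cv2.COLOR_RGB2HSV); return (hsv[...,0]>12)&(hsv[...,0]<35)&(hsv[...,1]>90)
def fitnut(p,xy,k,z0=.002):
    cost,m,model,im=fit(p,lambda q:prism(q[0],q[1],q[2],k,z0),brass,xy,k)
    best=None
    for y in np.arange(0,60,15)*np.pi/180:
        s=np.array([[0,0,0],[.005,0,0],[0,.005,0],[0,0,.2]])+[xy[0],xy[1],y]
        r=minimize(cost,s[0],method="Nelder-Mead",options=dict(initial_simplex=s,xatol=1e-4,fatol=1e-5))
        if best is None or r.fun<best.fun: best=r
    mm=model(best.x); e=im.copy()
    cv2.drawContours(e,cv2.findContours(mm,0,2)[0],-1,(255,0,0),1)
    return best.x,best.fun,m.sum()/64,e
E
python3 - <<'E'
from cell import *; from h import *
N={1:(.451,.329),2:(.4457,-.1746),3:(.437,.173),4:(.58,-.0128)}
P={c:read_camera(c) for c in("top","side")}
for c,p in P.items():
    es=[]
    for k,xy in N.items():
        for kk in ([k]):
            q,f,a,e=fitnut(p,xy,kk); print(c,k,np.round(q[:2],4),round(np.degrees(q[2])%60,1),round(f,3),"area px",round(a))
        es.append(cv2.resize(e,(400,400)))
    es=np.vstack([np.hstack(es[:2]),np.hstack(es[2:])]); cv2.imwrite(f"pics/fit_{c}.png",cv2.resize(es,(600,600))[:,:,::-1])
L={1:(.61,.311),2:(.423,.018),3:(.596,-.321),4:(.457,-.349)}
es=[]
for k,xy in L.items():
    r=[]
    for c in P:
        im,o=crop(P[c],proj(P[c],[[*xy,.01]])[0],30,10)
        for z in(.002,.011): cv2.polylines(im,[np.round(toc(proj(P[c],ring(*xy,k,z)),o,10)).astype(int)],True,(255,0,0) if z>.01 else(0,0,255),1)
        r.append(cv2.resize(im,(290,290)))
    es.append(np.vstack(r))
cv2.imwrite("pics/lids.png",cv2.resize(np.hstack(es),(800,400))[:,:,::-1])
E
```

```text
top 1 [0.4546 0.3289] 18.2 0.156 area px 107
top 2 [ 0.4464 -0.1751] 28.4 0.159 area px 175
top 3 [0.442 0.175] 26.9 0.084 area px 359
top 4 [ 0.5823 -0.0116] 40.2 0.059 area px 574
side 1 [0.4526 0.3357] 54.7 0.339 area px 36
side 2 [ 0.4461 -0.1709] 53.8 0.226 area px 115
side 3 [0.4416 0.1815] 55.6 0.197 area px 138
side 4 [ 0.5816 -0.0071] 50.0 0.138 area px 270
```

View pics/fit_top.png

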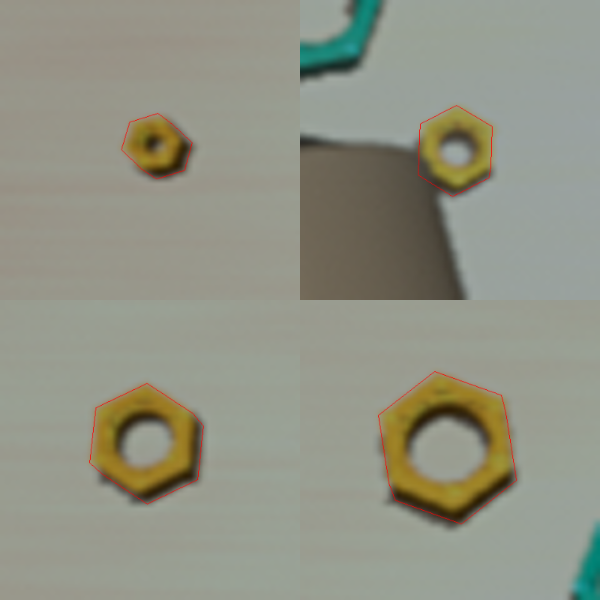

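View pics/fit_side.png

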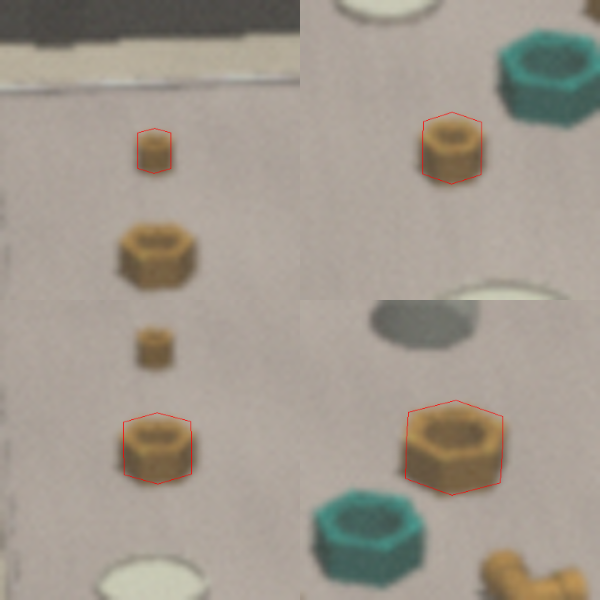

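View pics/lids.png

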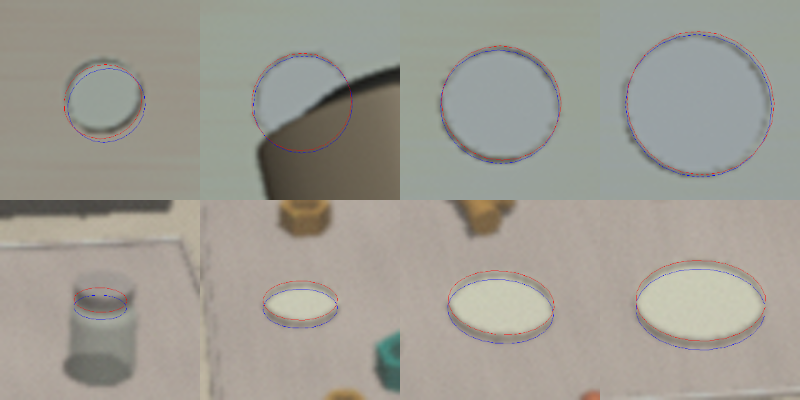

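```bash
python3 - <<'E'
from cell import *; import h; from h import *
def mk(im):
    lab=cv2.cvtColor(im,cv2.COLOR_RGB2LAB).astype(float); b=lab[...,2]-np.median(lab[...,2]); a=lab[...,1]-np.median(lab[...,1])
    return (b>9)&(a>-10)
h.brass=mk
N={1:(.4535,.330),2:(.4457,-.1746),3:(.441,.175),4:(.58,-.0128)}
P={c:read_camera(c) for c in("top","side")}
for c,p in P.items():
    es=[]
    for k,xy in N.items():
        try: q,f,a,e=fitnut(p,xy,k)
        except Exception as x: print(x); continue
        print(c,k,np.round(q[:2],4),round(np.degrees(q[2])%60,1),round(f,3),"area px",round(a))
        es.append(cv2.resize(e,(400,400)))
    es=np.vstack([np.hstack(es[:2]),np.hstack(es[2:])]); cv2.imwrite(f"pics/fit2_{c}.png",cv2.resize(es,(600,600))[:,:,::-1])
E
```

```text
top 1 [0.4554 0.33  ] 16.0 0.151 area px 109
top 2 [ 0.4477 -0.176 ] 29.7 0.086 area px 194
top 3 [0.4432 0.176 ] 29.2 0.08 area px 363
top 4 [ 0.5838 -0.0115] 38.2 0.061 area px 578
side 1 [0.453  0.3357] 55.0 0.226 area px 43
side 2 [ 0.4463 -0.1719] 52.4 0.197 area px 122
side 3 [0.4413 0.1804] 54.7 0.183 area px 144
side 4 [ 0.5811 -0.0073] 46.2 0.18 area px 263
```

View pics/fit2_top.png

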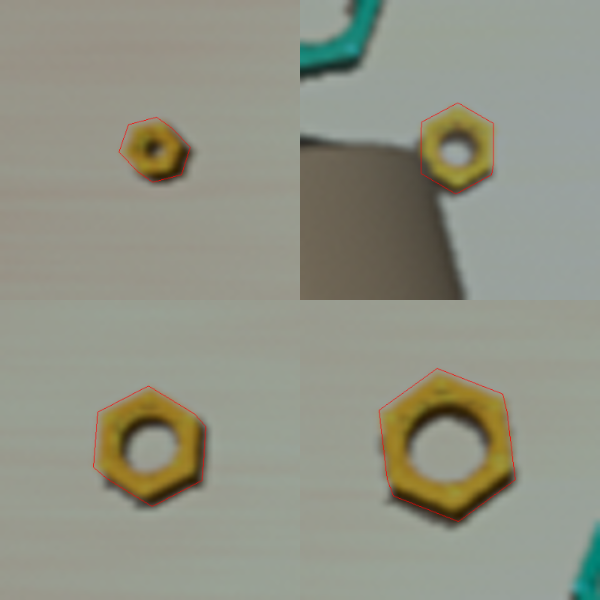

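View pics/fit2_side.png

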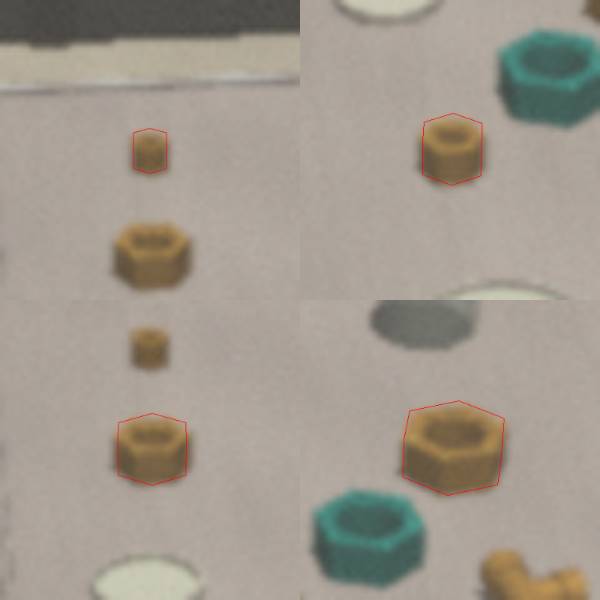

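```bash
cat >> h.py <<'E'
def bright(im):
    hsv=cv2.cvtColor(im,cv2.COLOR_RGB2HSV); m=(hsv[...,0]>12)&(hsv[...,0]<35)&(hsv[...,1]>75)
    v=np.percentile(hsv[...,2][m],75); return m&(hsv[...,2]>.62*v)
def fittop(p,xy,k,z0=.002):
    return _fit(p,lambda q:prism(q[0],q[1],q[2],k,z0)[6:],bright,xy,k)
def _fit(p,pts,mk,xy,k):
    cost,m,model,im=fit(p,pts,mk,xy,k)
    best=None
    for y in np.arange(0,60,15)*np.pi/180:
        s=np.array([[0,0,0],[.005,0,0],[0,.005,0],[0,0,.2]])+[xy[0],xy[1],y]
        r=minimize(cost,s[0],method="Nelder-Mead",options=dict(initial_simplex=s,xatol=1e-4,fatol=1e-5))
        if best is None or r.fun<best.fun: best=r
    e=im.copy(); cv2.drawContours(e,cv2.findContours(model(best.x),0,2)[0],-1,(255,0,0),1)
    cv2.drawContours(e,cv2.findContours(m,0,2)[0],-1,(0,0,255),1)
    return best.x,best.fun,m.sum()/64,e
E
python3 - <<'E'
from cell import *; from h import *
N={1:(.4535,.330),2:(.4457,-.1746),3:(.441,.175),4:(.58,-.0128)}
p=read_camera("top"); es=[]
for k,xy in N.items():
    q,f,a,e=fittop(p,xy,k)
    print(k,np.round(q[:2],4),round(np.degrees(q[2])%60,1),round(f,3),"area px",round(a))
    es.append(cv2.resize(e,(400,400)))
es=np.vstack([np.hstack(es[:2]),np.hstack(es[2:])]); cv2.imwrite(f"pics/fit3.png",cv2.resize(es,(600,600))[:,:,::-1])
E
```

```text
1 [0.4535 0.3272] 14.3 0.052 area px 94
2 [ 0.4455 -0.1759] 29.2 0.059 area px 172
3 [0.4419 0.1744] 27.8 0.029 area px 334
4 [ 0.5811 -0.0122] 38.0 0.02 area px 534
```

View pics/fit3.png

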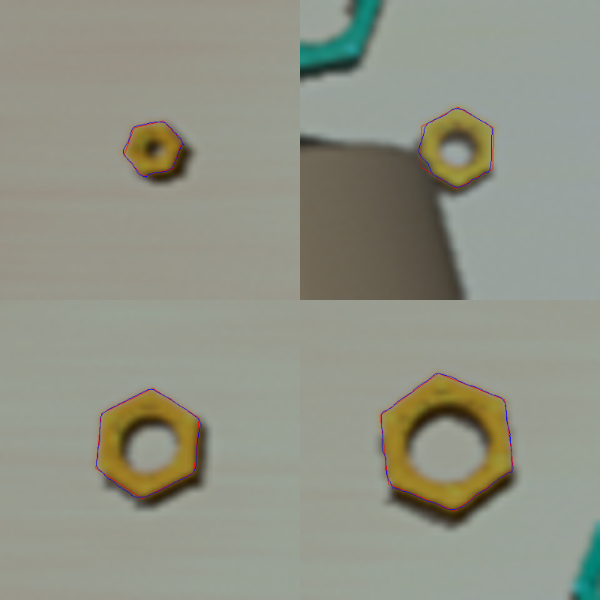

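```bash
cat > go.py <<'E'
import sys,numpy as np
from scipy.spatial.transform import Rotation as R
from cell import observe
def go(x,y,z,yaw):
    s=observe(); r=R.from_euler("xyz",s["tool_rot"]); g=R.from_euler("xyz",[np.pi,0,np.radians(yaw)])
    d=r.inv().apply(np.array([x,y,z])-s["tool_pos"])*1000
    rv=(r.inv()*g).as_rotvec()
    dg=g.inv().apply(np.array([x,y,z])-s["tool_pos"])*1000
    print("t",round(s["time"],2),"pos",np.round(s["tool_pos"],4),"yaw",round(np.degrees(s["tool_rot"][2]),1),"q",np.round(s["qpos"],2),"open",round(s["opening"],4),"F",np.round(s["contact_force"],1))
    print("offset now-frame",np.round(d,1),"rot",np.round(rv,3),"| offset after turn",np.round(dg,1))
go(*map(float,sys.argv[1:5]))
E
python3 go.py .4455 -.175 .2 59
```

```text
t 0.75 pos [ 0.2087 -0.4817  0.2923] yaw 23.4 q [-1.31  0.34  1.52  0.    1.28 -0.15] open 0.0922 F [-0.1 -0.7  0.3]
offset now-frame [ 339.2 -187.3   92.2] rot [ 0.     0.    -0.621] | offset after turn [384.9  45.   92.3]
```

Call:
apply_moves --motion '[{"offset":[0,0,18],"rotation":[0,0,-0.124]},{"offset":[0,0,18],"rotation":[0,0,-0.124]},{"offset":[0,0,18],"rotation":[0,0,-0.124]},{"offset":[0,0,18],"rotation":[0,0,-0.124]},{"offset":[0,0,18],"rotation":[0,0,-0.124]}]' --grip 0.3 --grip_force 40

```text
time: 1.17
tool_pos: [0.2096, -0.4846, 0.2041]
tool_rot: [3.133, 0.008, 1.037]
contact_force: [0.3, 0.4, -1.2]
opening: 0.0653
```

```bash
python3 go.py .4455 -.175 .2 59
```

```text
t 1.17 pos [ 0.2096 -0.4846  0.2041] yaw 59.4 q [-1.31  0.43  1.65  0.    1.05 -0.77] open 0.0653 F [ 0.3  0.4 -1.2]
offset now-frame [386.6  45.7   1.2] rot [0.009 0.008 0.008] | offset after turn [386.9  42.8   4.1]
```

Call:
apply_moves --motion '[{"offset":[38,4.5,0],"rotation":[0.009,0.008,0.008]},{"offset":[39,4.5,0],"rotation":[0,0,0]},{"offset":[39,4.5,0],"rotation":[0,0,0]},{"offset":[39,4.5,0],"rotation":[0,0,0]},{"offset":[39,4.5,0],"rotation":[0,0,0]},{"offset":[39,4.5,0],"rotation":[0,0,0]},{"offset":[39,4.5,0],"rotation":[0,0,0]},{"offset":[39,4.5,0],"rotation":[0,0,0]},{"offset":[39,4.5,0],"rotation":[0,0,0]},{"offset":[36,4.5,0],"rotation":[0,0,0]},{"offset":[0,0,0],"rotation":[0,0,0]}]'

```text
time: 2.08
tool_pos: [0.4526, -0.163, 0.1999]
tool_rot: [-3.14, -0.003, 1.031]
contact_force: [0.4, 0.3, 0.2]
opening: 0.0645
```

```bash
python3 go.py .4455 -.175 .13 59
```

```text
t 2.08 pos [ 0.4526 -0.163   0.1999] yaw 59.1 q [-0.51  0.36  1.77  0.    1.    0.03] open 0.0645 F [0.4 0.3 0.2]
offset now-frame [-14.2   0.2  69.8] rot [-0.002 -0.003  0.001] | offset after turn [-14.    0.1  69.9]
```

Call:
apply_moves --motion '[{"offset":[-10,0,20],"rotation":[0,0,0]},{"offset":[-4,0,25],"rotation":[0,0,0]},{"offset":[0,0,20],"rotation":[0,0,0]},{"offset":[0,0,0],"rotation":[0,0,0]}]'

```text
time: 2.42
tool_pos: [0.4484, -0.173, 0.1348]
tool_rot: [3.136, -0.003, 1.04]
contact_force: [-0.4, 0.1, 0.2]
opening: 0.0642
```

```bash
python3 go.py .4455 -.175 .076 59; cat > look.py <<'E'
import sys; from cell import *; from h import *
n=sys.argv[1]
for c in("top","side"):
    p=read_camera(c); cv2.imwrite(f"pics/{n}_{c}.png",p["img"][:,:,::-1])
    if len(sys.argv)>3:
        im,o=crop(p,proj(p,[[float(sys.argv[2]),float(sys.argv[3]),.03]])[0],60,5); cv2.imwrite(f"pics/{n}_{c}_c.png",im[:,:,::-1])
E
python3 look.py a .4455 -.175
```

```text
t 2.42 pos [ 0.4484 -0.173   0.1348] yaw 59.6 q [-0.53  0.46  1.85  0.    0.83 -0.  ] open 0.0642 F [-0.4  0.1  0.2]
offset now-frame [-3.4 -1.8 58.8] rot [ 0.005 -0.003  0.01 ] | offset after turn [-3.2 -1.5 58.8]
```

View pics/a_side_c.png

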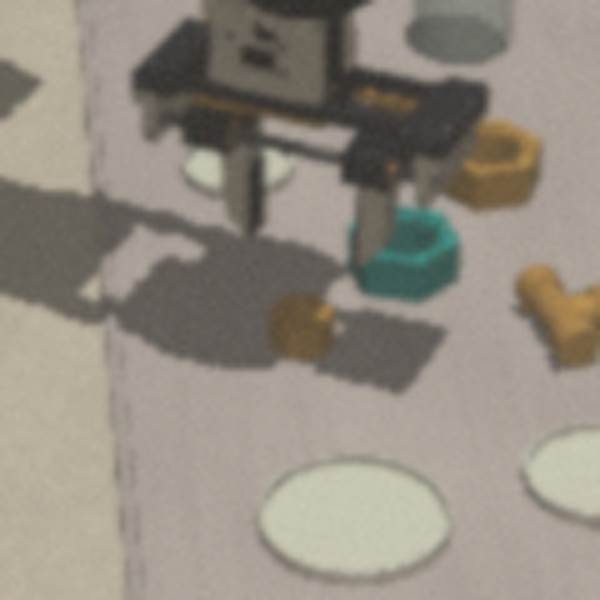

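The crop shows the open jaws straddling nut 2 (brass, about (300,325)) with the turquoise nut clear of them. I'll descend.

Call:
apply_moves --motion '[{"offset":[-3,-1.5,20],"rotation":[0.005,-0.003,0.01]},{"offset":[0,0,20],"rotation":[0,0,0]},{"offset":[0,0,14],"rotation":[0,0,0]},{"offset":[0,0,3],"rotation":[0,0,0]},{"offset":[0,0,0],"rotation":[0,0,0]}]'

```text
time: 2.93
tool_pos: [0.4514, -0.1798, 0.0862]
tool_rot: [3.123, 0.0, 1.027]
contact_force: [-0.3, 0.5, 0.4]
opening: 0.0644
```

```bash
python3 go.py .4455 -.175 .076 59
```

```text
t 2.93 pos [ 0.4514 -0.1798  0.0862] yaw 58.9 q [-0.54  0.54  1.88 -0.    0.7   0.01] open 0.0644 F [-0.3  0.5  0.4]
offset now-frame [ 1.1 -7.7 10. ] rot [ 0.018  0.    -0.002] | offset after turn [ 1.1 -7.5 10.2]
```

Call:
apply_moves --motion '[{"offset":[1,-4,4],"rotation":[0.018,0,0]},{"offset":[0,0,0],"rotation":[0,0,0]}]'

```text
time: 3.1
tool_pos: [0.4493, -0.1775, 0.0842]
tool_rot: [3.139, -0.0, 1.027]
contact_force: [-0.1, 0.7, 0.6]
opening: 0.0641
```

```bash
python3 go.py .4455 -.175 .076 59
```

```text
t 3.1 pos [ 0.4493 -0.1775  0.0842] yaw 58.8 q [-0.54  0.55  1.88  0.    0.71  0.01] open 0.0641 F [-0.1  0.7  0.6]
offset now-frame [ 0.2 -4.6  8.2] rot [ 0.002 -0.    -0.003] | offset after turn [ 0.2 -4.5  8.2]
```

Call:
apply_moves --motion '[{"offset":[0,-4.5,5],"rotation":[0,0,0]},{"offset":[0,0,4],"rotation":[0,0,0]},{"offset":[0,0,0],"rotation":[0,0,0]}]'

```text
time: 3.35
tool_pos: [0.4462, -0.1756, 0.0767]
tool_rot: [3.135, -0.0, 1.027]
contact_force: [0.6, -0.1, 0.5]
opening: 0.0641
```

```bash
python3 go.py .4455 -.175 .076 59
```

```text
t 3.35 pos [ 0.4462 -0.1756  0.0767] yaw 58.8 q [-0.53  0.56  1.9  -0.    0.68  0.01] open 0.0641 F [ 0.6 -0.1  0.5]
offset now-frame [ 0.1 -1.   0.7] rot [ 0.007 -0.    -0.003] | offset after turn [ 0.1 -1.   0.7]
```

Positioned; close.

Call:
apply_moves --motion '[{"offset":[0,0,0],"rotation":[0,0,0]},{"offset":[0,0,0],"rotation":[0,0,0]},{"offset":[0,0,0],"rotation":[0,0,0]},{"offset":[0,0,0],"rotation":[0,0,0]},{"offset":[0,0,0],"rotation":[0,0,0]},{"offset":[0,0,0],"rotation":[0,0,0]}]' --grip 1 --grip_force 40

```text
time: 3.85
tool_pos: [0.4464, -0.1756, 0.077]
tool_rot: [3.134, -0.0, 1.027]
contact_force: [-0.7, -0.4, -0.7]
opening: 0.0338
```

```bash
python3 go.py .4455 -.175 .2 59
```

```text
t 3.85 pos [ 0.4464 -0.1756  0.077 ] yaw 58.9 q [-0.53  0.56  1.9   0.    0.68  0.01] open 0.0338 F [-0.7 -0.4 -0.7]
offset now-frame [   0.    -0.2 -123. ] rot [ 0.007 -0.    -0.003] | offset after turn [   0.   -1. -123.]
```

Call:
apply_moves --motion '[{"offset":[0,0,-12],"rotation":[0.007,0,0]},{"offset":[0,0,-25],"rotation":[0,0,0]},{"offset":[0,0,-30],"rotation":[0,0,0]},{"offset":[0,0,-30],"rotation":[0,0,0]},{"offset":[0,0,-15],"rotation":[0,0,0]},{"offset":[0,0,0],"rotation":[0,0,0]}]'

```text
time: 4.35
tool_pos: [0.4451, -0.1749, 0.1917]
tool_rot: [-3.134, -0.0, 1.027]
contact_force: [0.6, -0.6, -0.1]
opening: 0.0337
```

```bash
python3 go.py .423 .018 .2 59
```

```text
t 4.35 pos [ 0.4451 -0.1749  0.1917] yaw 58.8 q [-0.53  0.37  1.79  0.    0.99  0.01] open 0.0337 F [ 0.6 -0.6 -0.1]
offset now-frame [ 153.7 -118.8   -7.4] rot [-0.007 -0.    -0.003] | offset after turn [ 154.  -118.3   -8.3]
```

Call:
apply_moves --motion '[{"offset":[20,-15,-4],"rotation":[-0.007,0,0]},{"offset":[26,-20,-2],"rotation":[0,0,0]},{"offset":[26,-20,0],"rotation":[0,0,0]},{"offset":[26,-20,0],"rotation":[0,0,0]},{"offset":[26,-20,0],"rotation":[0,0,0]},{"offset":[18,-14,0],"rotation":[0,0,0]},{"offset":[8,-6,0],"rotation":[0,0,0]},{"offset":[0,0,0],"rotation":[0,0,0]},{"offset":[0,0,0],"rotation":[0,0,0]}]'

```text
time: 5.1
tool_pos: [0.4209, 0.0195, 0.1908]
tool_rot: [-3.138, 0.003, 1.024]
contact_force: [0.1, -0.2, -1.3]
opening: 0.0337
```

```bash
python3 go.py .423 .018 .12 59
```

```text
t 5.1 pos [0.4209 0.0195 0.1908] yaw 58.7 q [-0.14  0.28  1.94 -0.    0.93  0.41] open 0.0337 F [ 0.1 -0.2 -1.3]
offset now-frame [ 0.1  2.8 70.8] rot [-0.003  0.003 -0.006] | offset after turn [-0.2  2.5 70.8]
```

Call:
apply_moves --motion '[{"offset":[0,2.5,18],"rotation":[-0.003,0.003,-0.006]},{"offset":[0,0,28],"rotation":[0,0,0]},{"offset":[0,0,26],"rotation":[0,0,0]},{"offset":[0,0,14],"rotation":[0,0,0]},{"offset":[0,0,6],"rotation":[0,0,0]},{"offset":[0,0,0],"rotation":[0,0,0]},{"offset":[0,0,0],"rotation":[0,0,0]}]'

```text
time: 5.68
tool_pos: [0.4249, 0.0123, 0.0936]
tool_rot: [3.14, 0.0, 1.025]
contact_force: [0.8, -0.3, -0.8]
opening: 0.0338
```

```bash
python3 go.py .423 .018 .08 59
```

```text
t 5.68 pos [0.4249 0.0123 0.0936] yaw 58.7 q [-0.15  0.46  2.03 -0.    0.65  0.4 ] open 0.0338 F [ 0.8 -0.3 -0.8]
offset now-frame [ 3.9 -4.6 13.5] rot [ 0.002  0.    -0.005] | offset after turn [ 3.9 -4.5 13.6]
```

Call:
apply_moves --motion '[{"offset":[3.9,-4.5,6],"rotation":[0,0,0]},{"offset":[0,0,4],"rotation":[0,0,0]},{"offset":[0,0,1],"rotation":[0,0,0]},{"offset":[0,0,0],"rotation":[0,0,0]}]'

```text
time: 6.02
tool_pos: [0.4246, 0.0176, 0.0837]
tool_rot: [3.135, -0.002, 1.024]
contact_force: [0.5, 0.5, -0.7]
opening: 0.0335
```

```bash
python3 go.py .423 .018 .08 59;  python3 look.py b .423 .018
```

```text
t 6.02 pos [0.4246 0.0176 0.0837] yaw 58.7 q [-0.14  0.48  2.04 -0.    0.61  0.41] open 0.0335 F [ 0.5  0.5 -0.7]
offset now-frame [-0.4 -1.6  3.7] rot [ 0.007 -0.002 -0.006] | offset after turn [-0.4 -1.6  3.7]
```

View pics/b_side_c.png

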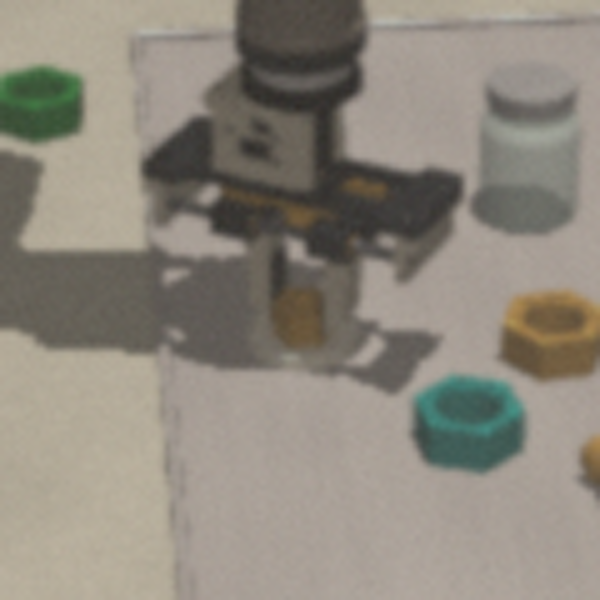

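The nut sits at (300,317) within the white lid's outline, just above the floor. I'll go down 3 mm, then release.

Call:
apply_moves --motion '[{"offset":[0,-1,3],"rotation":[0.007,0,0]},{"offset":[0,0,0.5],"rotation":[0,0,0]},{"offset":[0,0,0],"rotation":[0,0,0]}]'

```text
time: 6.37
tool_pos: [0.4243, 0.0181, 0.0808]
tool_rot: [3.141, -0.002, 1.024]
contact_force: [-0.4, -0.0, -0.2]
opening: 0.0335
```

Call:
apply_moves --motion '[{"offset":[0,0,0],"rotation":[0,0,0]},{"offset":[0,0,0],"rotation":[0,0,0]},{"offset":[0,0,0],"rotation":[0,0,0]},{"offset":[0,0,0],"rotation":[0,0,0]}]' --grip 0.4

```text
time: 6.7
tool_pos: [0.4245, 0.0181, 0.081]
tool_rot: [3.14, -0.003, 1.024]
contact_force: [0.5, -0.7, -0.2]
opening: 0.0534
```

```bash
python3 go.py .581 -.011 .2 68;  python3 go.py .581 -.011 .2 8
```

```text
t 6.7 pos [0.4245 0.0181 0.081 ] yaw 58.7 q [-0.14  0.49  2.04  0.    0.61  0.4 ] open 0.0534 F [ 0.5 -0.7 -0.2]
offset now-frame [  56.8  149.  -118.6] rot [ 0.002 -0.003 -0.163] | offset after turn [  31.6  156.  -119. ]
t 6.7 pos [0.4245 0.0181 0.081 ] yaw 58.7 q [-0.14  0.49  2.04  0.    0.61  0.4 ] open 0.0534 F [ 0.5 -0.7 -0.2]
offset now-frame [  56.8  149.  -118.6] rot [ 0.    -0.003  0.885] | offset after turn [ 150.9   50.6 -119. ]
```

Call:
apply_moves --motion '[{"offset":[0,0,-15],"rotation":[0,0,0]},{"offset":[0,0,-28],"rotation":[0,0,0]},{"offset":[0,0,-30],"rotation":[0,0,-0.08]},{"offset":[0,0,-20],"rotation":[0,0,-0.083]},{"offset":[0,0,-8],"rotation":[0,0,0]},{"offset":[0,0,0],"rotation":[0,0,0]}]'

```text
time: 7.2
tool_pos: [0.4235, 0.0179, 0.1858]
tool_rot: [-3.14, -0.002, 1.195]
contact_force: [-0.1, -0.3, 0.5]
opening: 0.0552
```

Call:
apply_moves --motion '[{"offset":[0,0,0],"rotation":[0,0,0]}]' --grip 0

```text
time: 7.28
tool_pos: [0.4236, 0.0179, 0.1861]
tool_rot: [-3.141, -0.002, 1.195]
contact_force: [-0.9, 0.2, -0.8]
opening: 0.0583
```

```bash
python3 go.py .581 -.011 .2 68;
```

```text
t 7.28 pos [0.4236 0.0179 0.1861] yaw 68.4 q [-0.14  0.29  1.94  0.    0.91  0.23] open 0.0583 F [-0.9  0.2 -0.8]
offset now-frame [ 31.  157.  -13.9] rot [-0.    -0.002  0.008] | offset after turn [ 32.2 156.8 -13.9]
```

Call:
apply_moves --motion '[{"offset":[4,22,0],"rotation":[0,0,0.008]},{"offset":[6,30,0],"rotation":[0,0,0]},{"offset":[6,30,0],"rotation":[0,0,0]},{"offset":[6,30,0],"rotation":[0,0,0]},{"offset":[5,22,10],"rotation":[0,0,0]},{"offset":[2,12,20],"rotation":[0,0,0]},{"offset":[1,4,15],"rotation":[0,0,0]},{"offset":[0,0,6],"rotation":[0,0,0]},{"offset":[0,0,0],"rotation":[0,0,0]},{"offset":[0,0,0],"rotation":[0,0,0]}]'

```text
time: 8.12
tool_pos: [0.5748, -0.011, 0.1205]
tool_rot: [-3.125, 0.002, 1.181]
contact_force: [0.2, 0.5, -0.4]
opening: 0.0919
```

```bash
python3 go.py .581 -.011 .076 68; python3 look.py c .581 -.011
```

```text
t 8.12 pos [ 0.5748 -0.011   0.1205] yaw 67.7 q [-0.15  0.62  1.58  0.    0.96  0.23] open 0.0919 F [ 0.2  0.5 -0.4]
offset now-frame [ 2.4  6.5 44.4] rot [-0.017  0.002 -0.005] | offset after turn [ 2.3  5.8 44.5]
```

View pics/c_side_c.png

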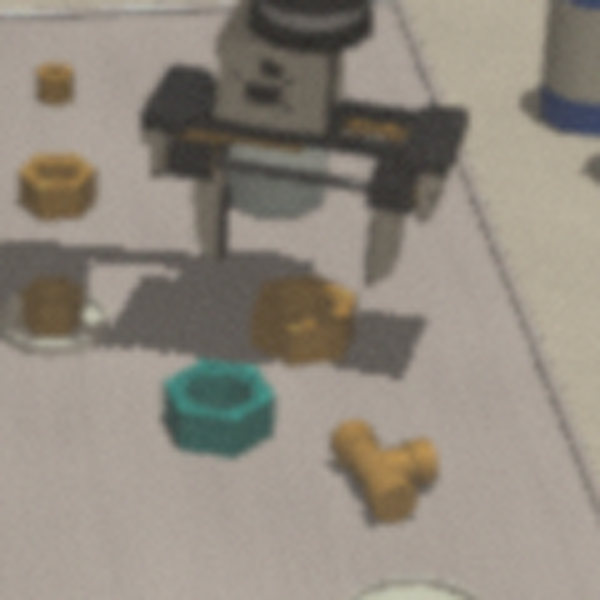

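View pics/c_top.png

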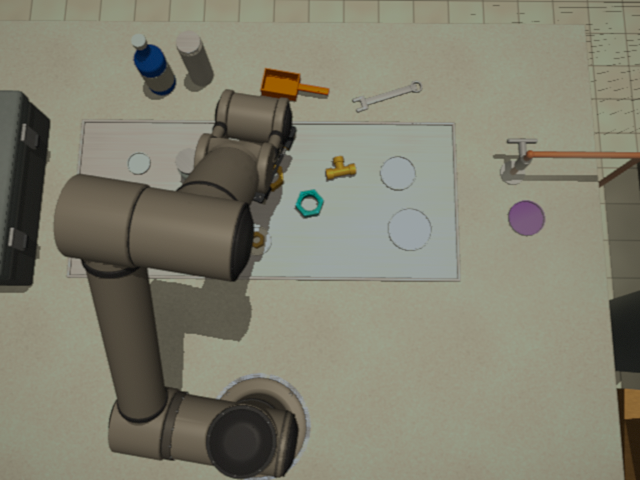

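Nut 2 sits in lid 2 (side crop (53,308)). The jaws straddle nut 4 at (303,318). Descending.

Call:
apply_moves --motion '[{"offset":[2,6,12],"rotation":[-0.017,0,0]},{"offset":[0,0,16],"rotation":[0,0,0]},{"offset":[0,0,8],"rotation":[0,0,0]},{"offset":[0,0,2],"rotation":[0,0,0]},{"offset":[0,0,0],"rotation":[0,0,0]}]'

```text
time: 8.63
tool_pos: [0.5823, -0.0111, 0.0878]
tool_rot: [3.131, -0.0, 1.182]
contact_force: [-0.3, -0.6, 0.7]
opening: 0.0918
```

```bash
python3 go.py .581 -.011 .076 68
```

```text
t 8.63 pos [ 0.5823 -0.0111  0.0878] yaw 67.7 q [-0.15  0.67  1.6  -0.    0.86  0.24] open 0.0918 F [-0.3 -0.6  0.7]
offset now-frame [-0.4 -1.4 11.8] rot [ 0.011 -0.    -0.005] | offset after turn [-0.4 -1.3 11.8]
```

Call:
apply_moves --motion '[{"offset":[0,-1,6],"rotation":[0.011,0,0]},{"offset":[0,0,5],"rotation":[0,0,0]},{"offset":[0,0,2],"rotation":[0,0,0]},{"offset":[0,0,0],"rotation":[0,0,0]}]'

```text
time: 8.97
tool_pos: [0.5822, -0.0108, 0.0763]
tool_rot: [3.139, -0.001, 1.182]
contact_force: [0.9, 0.0, -0.9]
opening: 0.0916
```

```bash
python3 go.py .581 -.011 .076 68
```

```text
t 8.97 pos [ 0.5822 -0.0108  0.0763] yaw 67.7 q [-0.15  0.69  1.6   0.    0.85  0.24] open 0.0916 F [ 0.9  0.  -0.9]
offset now-frame [-0.7 -1.1  0.3] rot [ 0.002 -0.001 -0.005] | offset after turn [-0.7 -1.1  0.3]
```

Call:
apply_moves --motion '[{"offset":[0,0,0],"rotation":[0,0,0]},{"offset":[0,0,0],"rotation":[0,0,0]},{"offset":[0,0,0],"rotation":[0,0,0]},{"offset":[0,0,0],"rotation":[0,0,0]},{"offset":[0,0,0],"rotation":[0,0,0]},{"offset":[0,0,0],"rotation":[0,0,0]}]' --grip 1 --grip_force 50

```text
time: 9.47
tool_pos: [0.5823, -0.0107, 0.0768]
tool_rot: [3.139, -0.001, 1.182]
contact_force: [-0.5, 1.1, -0.8]
opening: 0.0596
```

```bash
python3 go.py .581 -.011 .2 68
```

```text
t 9.47 pos [ 0.5823 -0.0107  0.0768] yaw 67.7 q [-0.15  0.69  1.6   0.    0.85  0.24] open 0.0596 F [-0.5  1.1 -0.8]
offset now-frame [  -0.6   -0.8 -123.2] rot [ 0.002 -0.001 -0.005] | offset after turn [  -0.7   -1.1 -123.2]
```

Call:
apply_moves --motion '[{"offset":[0,0,-12],"rotation":[0,0,0]},{"offset":[0,0,-25],"rotation":[0,0,0]},{"offset":[0,0,-30],"rotation":[0,0,0]},{"offset":[0,0,-28],"rotation":[0,0,0]},{"offset":[0,0,-15],"rotation":[0,0,0]},{"offset":[0,0,0],"rotation":[0,0,0]}]'

```text
time: 9.97
tool_pos: [0.5798, -0.0105, 0.1912]
tool_rot: [-3.136, 0.001, 1.182]
contact_force: [0.1, -0.6, -3.1]
opening: 0.0599
```

```bash
python3 go.py .457 -.349 .2 68
```

```text
t 9.97 pos [ 0.5798 -0.0105  0.1912] yaw 67.7 q [-0.15  0.54  1.5   0.    1.11  0.24] open 0.0599 F [ 0.1 -0.6 -3.1]
offset now-frame [-359.8   14.6   -8.6] rot [-0.006  0.001 -0.005] | offset after turn [-359.9   12.9   -8.8]
```

Call:
apply_moves --motion '[{"offset":[-20,1,-5],"rotation":[-0.006,0,-0.005]},{"offset":[-36,1,0],"rotation":[0,0,0]},{"offset":[-38,1,0],"rotation":[0,0,0]},{"offset":[-38,1,0],"rotation":[0,0,0]},{"offset":[-38,1,0],"rotation":[0,0,0]},{"offset":[-38,1,0],"rotation":[0,0,0]},{"offset":[-38,2,0],"rotation":[0,0,0]},{"offset":[-38,2,0],"rotation":[0,0,0]},{"offset":[-30,2,0],"rotation":[0,0,0]},{"offset":[-16,1,0],"rotation":[0,0,0]},{"offset":[-5,0,0],"rotation":[0,0,0]},{"offset":[0,0,0],"rotation":[0,0,0]}]'

```text
time: 10.97
tool_pos: [0.4579, -0.3364, 0.1894]
tool_rot: [-3.134, -0.003, 1.192]
contact_force: [-0.1, 0.6, -3.7]
opening: 0.0594
```

```bash
python3 go.py .457 -.349 .08 68; python3 look.py d; python3 - <<'E'
from cell import *; from h import *
p=read_camera("top"); im,o=crop(p,(200,200),10,1)
for k,x,y in((2,.4243,.018),(3,.4419,.1755),(1,.4535,.3285)):
    try:
        q,f,a,e=fittop(p,(x,y),k,.005 if k==2 else .002); print(k,q,f)
    except Exception as e: print(k,e)
E
```

```text
t 10.97 pos [ 0.4579 -0.3364  0.1894] yaw 68.3 q [-0.77  0.52  1.54 -0.    1.09 -0.39] open 0.0594 F [-0.1  0.6 -3.7]
offset now-frame [-12.4   4.7 109.4] rot [-0.008 -0.003  0.005] | offset after turn [-12.    3.9 109.4]
2 index 0 is out of bounds for axis 0 with size 0
3 [0.43957522 0.17775811 0.43845527] 0.6670192816271578
1 [0.45384649 0.32730798 0.22880778] 0.04951811232967762
```

View pics/d_top.png

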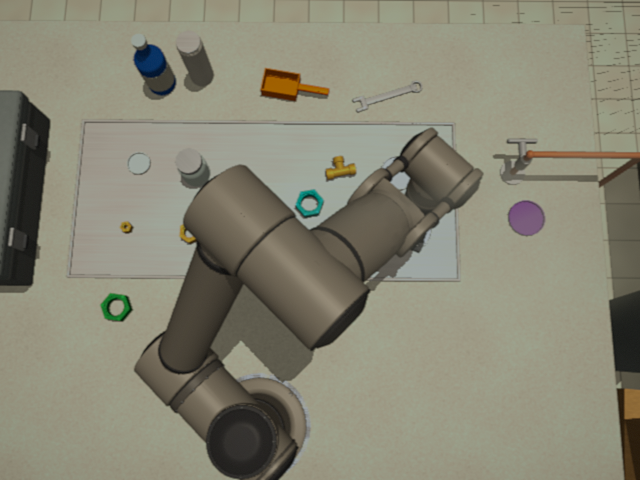

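The jar (190,165) and tee (340,168) are unmoved; the arm hides lid 2. Moving on to lid 4.

Call:
apply_moves --motion '[{"offset":[-8,3,14],"rotation":[-0.008,-0.003,0.005]},{"offset":[-4,1,26],"rotation":[0,0,0]},{"offset":[0,0,26],"rotation":[0,0,0]},{"offset":[0,0,14],"rotation":[0,0,0]},{"offset":[0,0,6],"rotation":[0,0,0]},{"offset":[0,0,0],"rotation":[0,0,0]},{"offset":[0,0,0],"rotation":[0,0,0]}]'

```text
time: 11.7
tool_pos: [0.4644, -0.3377, 0.103]
tool_rot: [3.137, -0.001, 1.203]
contact_force: [0.2, -0.8, -2.9]
opening: 0.0595
```

```bash
python3 go.py .457 -.349 .08 68
```

```text
t 11.7 pos [ 0.4644 -0.3377  0.103 ] yaw 68.9 q [-0.76  0.64  1.61  0.    0.89 -0.4 ] open 0.0595 F [ 0.2 -0.8 -2.9]
offset now-frame [-13.2  -3.   23. ] rot [ 0.005 -0.001  0.016] | offset after turn [-13.3  -2.6  23. ]
```

Call:
apply_moves --motion '[{"offset":[-8,-2,5],"rotation":[0.005,0,0.01]},{"offset":[-5,-1,7],"rotation":[0,0,0]},{"offset":[-1,0,5],"rotation":[0,0,0]},{"offset":[0,0,1],"rotation":[0,0,0]},{"offset":[0,0,0],"rotation":[0,0,0]}]'

```text
time: 12.12
tool_pos: [0.4577, -0.3513, 0.087]
tool_rot: [3.136, 0.001, 1.194]
contact_force: [-0.3, 0.3, -2.9]
opening: 0.0599
```

```bash
python3 go.py .457 -.349 .08 68; python3 look.py e .457 -.349
```

```text
t 12.12 pos [ 0.4577 -0.3513  0.087 ] yaw 68.4 q [-0.79  0.66  1.61  0.    0.86 -0.41] open 0.0599 F [-0.3  0.3 -2.9]
offset now-frame [ 1.9 -1.6  7. ] rot [0.005 0.001 0.007] | offset after turn [ 1.9 -1.6  7. ]
```

View pics/e_side_c.png

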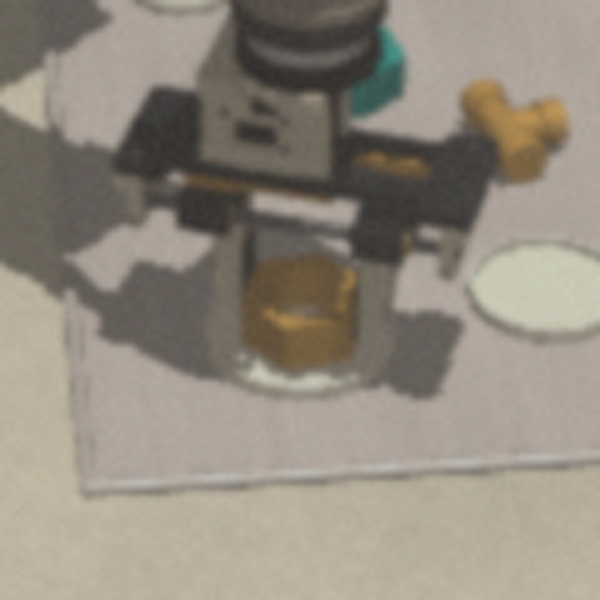

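Nut 4 (298,312) hangs centred over lid 4. I'll lower it and release.

Call:
apply_moves --motion '[{"offset":[2,-1,4],"rotation":[0.005,0,0]},{"offset":[0,0,2],"rotation":[0,0,0]},{"offset":[0,0,0],"rotation":[0,0,0]},{"offset":[0,0,0],"rotation":[0,0,0]}]'

```text
time: 12.55
tool_pos: [0.4579, -0.3488, 0.0812]
tool_rot: [3.141, 0.002, 1.194]
contact_force: [-0.2, -0.1, -2.9]
opening: 0.0593
```

```bash
python3 go.py .457 -.349 .08 68
```

```text
t 12.55 pos [ 0.4579 -0.3488  0.0812] yaw 68.4 q [-0.78  0.67  1.62 -0.    0.85 -0.41] open 0.0593 F [-0.2 -0.1 -2.9]
offset now-frame [-0.5 -0.8  1.2] rot [0.001 0.002 0.007] | offset after turn [-0.5 -0.8  1.2]
```

Call:
apply_moves --motion '[{"offset":[0,0,1.5],"rotation":[0,0,0]},{"offset":[0,0,0],"rotation":[0,0,0]}]'

```text
time: 12.72
tool_pos: [0.4582, -0.3489, 0.0799]
tool_rot: [3.14, 0.002, 1.194]
contact_force: [0.5, -0.4, -3.1]
opening: 0.0595
```

Call:
apply_moves --motion '[{"offset":[0,0,0],"rotation":[0,0,0]},{"offset":[0,0,0],"rotation":[0,0,0]},{"offset":[0,0,0],"rotation":[0,0,0]},{"offset":[0,0,0],"rotation":[0,0,0]},{"offset":[0,0,0],"rotation":[0,0,0]}]' --grip 0.08

```text
time: 13.13
tool_pos: [0.4591, -0.3497, 0.0815]
tool_rot: [3.137, 0.003, 1.194]
contact_force: [-0.7, -0.0, 0.4]
opening: 0.0839
```

Call:
apply_moves --motion '[{"offset":[0,0,-15],"rotation":[0,0,0]},{"offset":[0,0,-28],"rotation":[0,0,0]},{"offset":[0,0,-30],"rotation":[0,0,0]},{"offset":[0,0,-20],"rotation":[0,0,0]},{"offset":[0,0,-8],"rotation":[0,0,0]},{"offset":[0,0,0],"rotation":[0,0,0]}]'

```text
time: 13.63
tool_pos: [0.4582, -0.3488, 0.1855]
tool_rot: [3.14, 0.002, 1.194]
contact_force: [-0.0, 0.0, -0.5]
opening: 0.0844
```

```bash
python3 go.py .442 .1755 .19 58;python3 go.py .442 .1755 .19 118
```

```text
t 13.63 pos [ 0.4582 -0.3488  0.1855] yaw 68.4 q [-0.78  0.53  1.53 -0.    1.08 -0.41] open 0.0844 F [-0.   0.  -0.5]
offset now-frame [ 481.6 -207.9   -6. ] rot [0.002 0.002 0.182] | offset after turn [ 436.  -291.6   -4.5]
t 13.63 pos [ 0.4582 -0.3488  0.1855] yaw 68.4 q [-0.78  0.53  1.53 -0.    1.08 -0.41] open 0.0844 F [-0.   0.  -0.5]
offset now-frame [ 481.6 -207.9   -6. ] rot [ 0.001  0.003 -0.865] | offset after turn [470.5 231.8  -4.5]
```

Call:
apply_moves --motion '[{"offset":[0,0,0],"rotation":[0,0,0.12]},{"offset":[0,0,0],"rotation":[0,0,0.124]},{"offset":[0,0,0],"rotation":[0,0,0.124]},{"offset":[0,0,0],"rotation":[0,0,0.124]},{"offset":[0,0,0],"rotation":[0,0,0.124]},{"offset":[0,0,0],"rotation":[0,0,0.124]},{"offset":[0,0,0],"rotation":[0,0,0.124]},{"offset":[0,0,0],"rotation":[0,0,0.124]},{"offset":[0,0,0],"rotation":[0,0,0.124]},{"offset":[0,0,0],"rotation":[0,0,0.1]},{"offset":[0,0,0],"rotation":[0,0,0]}]'

```text
time: 14.55
tool_pos: [0.4546, -0.3455, 0.1708]
tool_rot: [-3.132, 0.012, -0.04]
contact_force: [0.9, 0.7, -1.0]
opening: 0.0844
```

```bash
python3 go.py .442 .1755 .19 -2
```

```text
t 14.55 pos [ 0.4546 -0.3455  0.1708] yaw -2.3 q [-0.78  0.55  1.55 -0.    1.06  0.83] open 0.0844 F [ 0.9  0.7 -1. ]
offset now-frame [ -33.9 -520.2  -14. ] rot [-0.009  0.012 -0.006] | offset after turn [ -30.8 -520.2  -19.2]
```

Call:
apply_moves --motion '[{"offset":[-2,-22,-10],"rotation":[-0.009,0.012,0]},{"offset":[-2,-36,-8],"rotation":[0,0,0]},{"offset":[-2,-38,-2],"rotation":[0,0,0]},{"offset":[-2,-38,0],"rotation":[0,0,0]},{"offset":[-2,-38,0],"rotation":[0,0,0]},{"offset":[-2,-38,0],"rotation":[0,0,0]},{"offset":[-2,-38,0],"rotation":[0,0,0]},{"offset":[-2,-38,0],"rotation":[0,0,0]},{"offset":[-2,-38,0],"rotation":[0,0,0]},{"offset":[-2,-38,0],"rotation":[0,0,0]}]'

```text
time: 15.38
tool_pos: [0.4405, 0.025, 0.1822]
tool_rot: [-3.139, 0.008, -0.019]
contact_force: [0.6, -0.0, -0.8]
opening: 0.0845
```

```bash
python3 go.py .442 .1755 .19 -2
```

```text
t 15.38 pos [0.4405 0.025  0.1822] yaw -1.1 q [-0.12  0.33  1.9   0.    0.93  1.47] open 0.0845 F [ 0.6 -0.  -0.8]
offset now-frame [  -1.4 -150.6   -7.4] rot [-0.003  0.008  0.016] | offset after turn [  -3.8 -150.5   -7.8]
```

Call:
apply_moves --motion '[{"offset":[-1,-38,-4],"rotation":[-0.003,0.008,0.016]},{"offset":[-1,-38,0],"rotation":[0,0,0]},{"offset":[-1,-32,5],"rotation":[0,0,0]},{"offset":[-1,-20,15],"rotation":[0,0,0]},{"offset":[0,-8,15],"rotation":[0,0,0]},{"offset":[0,0,10],"rotation":[0,0,0]},{"offset":[0,0,0],"rotation":[0,0,0]},{"offset":[0,0,0],"rotation":[0,0,0]}]'

```text
time: 16.05
tool_pos: [0.4345, 0.1759, 0.1349]
tool_rot: [-3.141, 0.005, 0.003]
contact_force: [0.3, -0.8, 0.4]
opening: 0.0849
```

```bash
python3 go.py .442 .1755 .076 -2; python3 look.py f .442 .175
```

```text
t 16.05 pos [0.4345 0.1759 0.1349] yaw 0.2 q [0.22 0.44 1.88 0.   0.83 1.79] open 0.0849 F [ 0.3 -0.8  0.4]
offset now-frame [ 7.8  0.5 58.9] rot [-0.001  0.005  0.038] | offset after turn [ 7.5  0.1 58.9]
```

View pics/f_side_c.png

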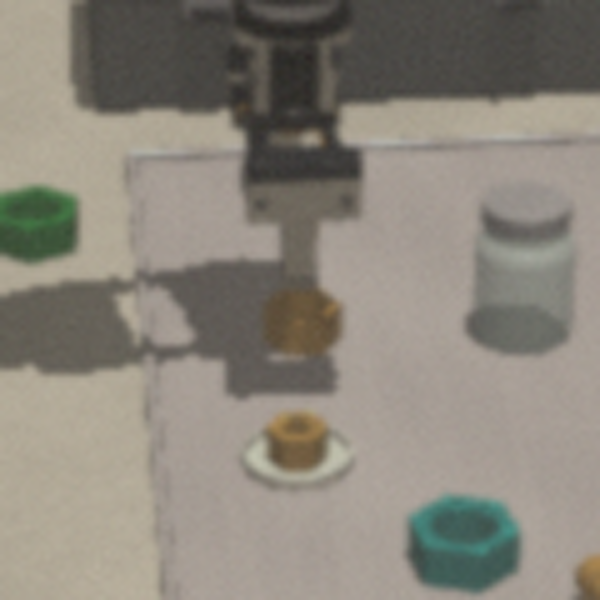

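View pics/f_top.png

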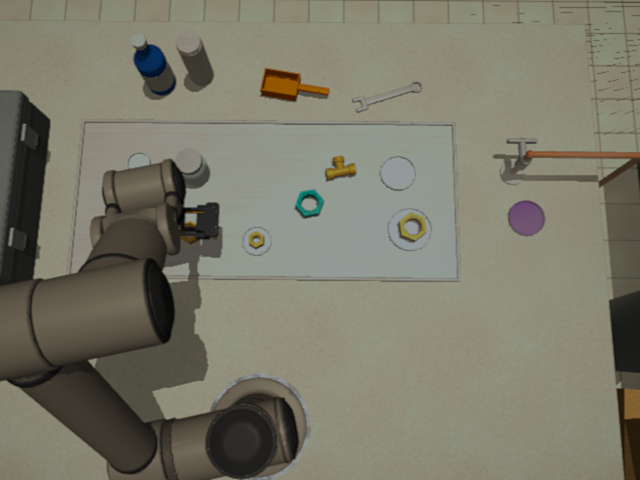

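Nut 2 lies centred in lid 2 (top (257,239)) and nut 4 in lid 4 (top (411,228)). The gripper is over nut 3, jaws along y, with the jar clear. Descending.

Call:
apply_moves --motion '[{"offset":[6,0,16],"rotation":[0,0.005,0.038]},{"offset":[2,0,20],"rotation":[0,0,0]},{"offset":[0,0,10],"rotation":[0,0,0]},{"offset":[0,0,3],"rotation":[0,0,0]},{"offset":[0,0,0],"rotation":[0,0,0]}]'

```text
time: 16.57
tool_pos: [0.4466, 0.1732, 0.0887]
tool_rot: [-3.139, -0.01, -0.04]
contact_force: [0.7, 0.9, 0.1]
opening: 0.0844
```

```bash
python3 go.py .442 .1755 .076 -2
```

```text
t 16.57 pos [0.4466 0.1732 0.0887] yaw -2.3 q [0.21 0.53 1.9  0.   0.7  1.82] open 0.0844 F [0.7 0.9 0.1]
offset now-frame [-4.8 -2.1 12.6] rot [-0.003 -0.01  -0.005] | offset after turn [-4.7 -2.1 12.7]
```

Call:
apply_moves --motion '[{"offset":[-4,-2,6],"rotation":[-0.003,-0.01,0]},{"offset":[-0.5,0,6],"rotation":[0,0,0]},{"offset":[0,0,2],"rotation":[0,0,0]},{"offset":[0,0,0],"rotation":[0,0,0]}]'

```text
time: 16.9
tool_pos: [0.4432, 0.1751, 0.0758]
tool_rot: [-3.141, -0.003, -0.041]
contact_force: [0.9, 0.2, 0.3]
opening: 0.0846
```

```bash
python3 go.py .442 .1755 .076 -2
```

```text
t 16.9 pos [0.4432 0.1751 0.0758] yaw -2.3 q [ 0.22  0.56  1.91 -0.    0.68  1.83] open 0.0846 F [0.9 0.2 0.3]
offset now-frame [-1.2 -0.4 -0.2] rot [-0.    -0.003 -0.006] | offset after turn [-1.2 -0.4 -0.2]
```

Call:
apply_moves --motion '[{"offset":[0,0,0],"rotation":[0,0,0]},{"offset":[0,0,0],"rotation":[0,0,0]},{"offset":[0,0,0],"rotation":[0,0,0]},{"offset":[0,0,0],"rotation":[0,0,0]},{"offset":[0,0,0],"rotation":[0,0,0]},{"offset":[0,0,0],"rotation":[0,0,0]},{"offset":[0,0,0],"rotation":[0,0,0]}]' --grip 1

```text
time: 17.48
tool_pos: [0.4437, 0.1753, 0.0769]
tool_rot: [-3.141, -0.005, -0.04]
contact_force: [0.4, -0.7, -1.1]
opening: 0.0457
```

```bash
python3 go.py .442 .1755 .076 -2
```

```text
t 17.48 pos [0.4437 0.1753 0.0769] yaw -2.3 q [ 0.22  0.55  1.91 -0.    0.68  1.83] open 0.0457 F [ 0.4 -0.7 -1.1]
offset now-frame [-1.7 -0.1  0.8] rot [-0.001 -0.005 -0.005] | offset after turn [-1.7 -0.1  0.9]
```

Call:
apply_moves --motion '[{"offset":[0,0,-12],"rotation":[0,-0.005,0]},{"offset":[0,0,-25],"rotation":[0,0,0]},{"offset":[0,0,-30],"rotation":[0,0,0]},{"offset":[0,0,-30],"rotation":[0,0,0]},{"offset":[0,0,-20],"rotation":[0,0,0]},{"offset":[0,0,-4],"rotation":[0,0,0]}]'

```text
time: 17.98
tool_pos: [0.4414, 0.1747, 0.1994]
tool_rot: [3.14, 0.011, -0.04]
contact_force: [0.6, 0.6, -2.5]
opening: 0.0457
```

```bash
python3 go.py .597 -.320 .2 -2
```

```text
t 17.98 pos [0.4414 0.1747 0.1994] yaw -2.3 q [0.21 0.36 1.79 0.   1.01 1.82] open 0.0457 F [ 0.6  0.6 -2.5]
offset now-frame [175.3 488.   -1.7] rot [ 0.002  0.011 -0.005] | offset after turn [172.8 488.9  -0.6]
```

Call:
apply_moves --motion '[{"offset":[8,22,-2],"rotation":[0.002,0.011,0]},{"offset":[12,34,0],"rotation":[0,0,0]},{"offset":[12,34,0],"rotation":[0,0,0]},{"offset":[12,34,0],"rotation":[0,0,0]},{"offset":[12,34,0],"rotation":[0,0,0]},{"offset":[12,34,0],"rotation":[0,0,0]},{"offset":[12,34,0],"rotation":[0,0,0]},{"offset":[12,34,0],"rotation":[0,0,0]},{"offset":[12,34,0],"rotation":[0,0,0]},{"offset":[12,34,0],"rotation":[0,0,0]},{"offset":[12,34,0],"rotation":[0,0,0]}]'

```text
time: 18.9
tool_pos: [0.5548, -0.2006, 0.1896]
tool_rot: [-3.134, 0.01, -0.029]
contact_force: [0.9, 0.4, -1.4]
opening: 0.0455
```

```bash
python3 go.py .597 -.320 .19 -2
```

```text
t 18.9 pos [ 0.5548 -0.2006  0.1896] yaw -1.6 q [-0.48  0.56  1.47  0.    1.12  1.12] open 0.0455 F [ 0.9  0.4 -1.4]
offset now-frame [ 45.6 118.2  -1.8] rot [-0.008  0.01   0.006] | offset after turn [ 46.4 117.9  -0.4]
```

Call:
apply_moves --motion '[{"offset":[12,34,0],"rotation":[-0.008,0.01,0.006]},{"offset":[12,30,0],"rotation":[0,0,0]},{"offset":[10,22,0],"rotation":[0,0,0]},{"offset":[6,14,0],"rotation":[0,0,0]},{"offset":[3,6,8],"rotation":[0,0,0]},{"offset":[0,0,14],"rotation":[0,0,0]},{"offset":[0,0,10],"rotation":[0,0,0]},{"offset":[0,0,4],"rotation":[0,0,0]},{"offset":[0,0,0],"rotation":[0,0,0]}]'

```text
time: 19.65
tool_pos: [0.5908, -0.3194, 0.1335]
tool_rot: [-3.134, 0.015, -0.044]
contact_force: [-0.7, 1.0, -1.9]
opening: 0.0459
```

```bash
python3 go.py .597 -.320 .08 -2
```

```text
t 19.65 pos [ 0.5908 -0.3194  0.1335] yaw -2.5 q [-0.61  0.76  1.25 -0.    1.15  1.01] open 0.0459 F [-0.7  1.  -1.9]
offset now-frame [ 7.1  0.7 53.4] rot [-0.007  0.015 -0.009] | offset after turn [ 6.3  0.4 53.5]
```

Call:
apply_moves --motion '[{"offset":[5,0,14],"rotation":[-0.007,0.015,-0.009]},{"offset":[1,0,16],"rotation":[0,0,0]},{"offset":[0,0,8],"rotation":[0,0,0]},{"offset":[0,0,3],"rotation":[0,0,0]},{"offset":[0,0,0],"rotation":[0,0,0]}]'

```text
time: 20.07
tool_pos: [0.5969, -0.3156, 0.0912]
tool_rot: [-3.14, 0.001, -0.03]
contact_force: [0.6, 0.3, -2.2]
opening: 0.0455
```

```bash
python3 go.py .597 -.320 .08 -2
```

```text
t 20.07 pos [ 0.5969 -0.3156  0.0912] yaw -1.7 q [-0.6   0.81  1.29  0.    1.05  1.  ] open 0.0455 F [ 0.6  0.3 -2.2]
offset now-frame [ 0.2  4.4 11.2] rot [-0.001  0.001  0.005] | offset after turn [ 0.2  4.4 11.2]
```

Call:
apply_moves --motion '[{"offset":[0,4,5],"rotation":[0,0,0]},{"offset":[0,0,5],"rotation":[0,0,0]},{"offset":[0,0,1],"rotation":[0,0,0]},{"offset":[0,0,0],"rotation":[0,0,0]}]'

```text
time: 20.4
tool_pos: [0.5978, -0.3201, 0.0819]
tool_rot: [3.141, -0.002, -0.03]
contact_force: [0.0, -0.4, -1.3]
opening: 0.0456
```

```bash
python3 go.py .597 -.320 .08 -2;  python3 look.py g .597 -.32
```

```text
t 20.4 pos [ 0.5978 -0.3201  0.0819] yaw -1.7 q [-0.6   0.82  1.29  0.    1.03  1.  ] open 0.0456 F [ 0.  -0.4 -1.3]
offset now-frame [-0.8 -0.1  1.9] rot [ 0.001 -0.002  0.005] | offset after turn [-0.8 -0.1  1.9]
```

View pics/g_side_c.png

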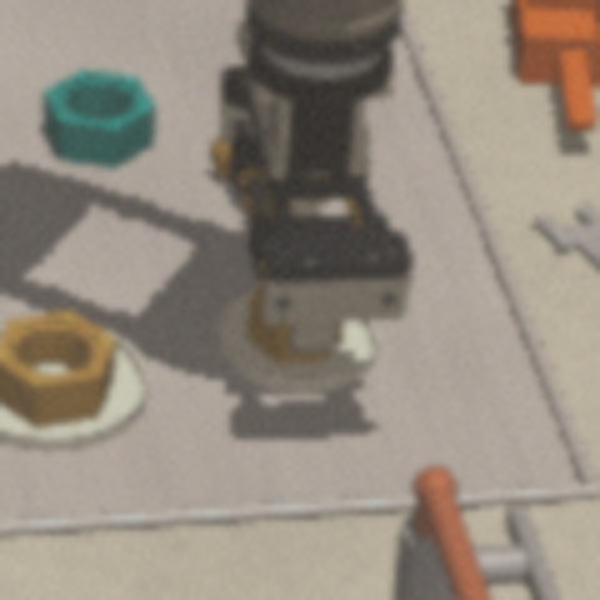

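Nut 3 (around (297,335)) is within lid 3's outline (218–378). I'll lower it and release.

Call:
apply_moves --motion '[{"offset":[-0.5,0,1.5],"rotation":[0,0,0]},{"offset":[0,0,1],"rotation":[0,0,0]},{"offset":[0,0,0],"rotation":[0,0,0]}]'

```text
time: 20.75
tool_pos: [0.5975, -0.3204, 0.0802]
tool_rot: [3.14, -0.004, -0.03]
contact_force: [-0.6, -0.0, -1.7]
opening: 0.0455
```

Call:
apply_moves --motion '[{"offset":[0,0,0],"rotation":[0,0,0]},{"offset":[0,0,0],"rotation":[0,0,0]},{"offset":[0,0,0],"rotation":[0,0,0]},{"offset":[0,0,0],"rotation":[0,0,0]},{"offset":[0,0,0],"rotation":[0,0,0]}]' --grip 0.25

```text
time: 21.17
tool_pos: [0.5982, -0.3208, 0.0817]
tool_rot: [3.138, -0.006, -0.03]
contact_force: [0.1, 0.5, -0.3]
opening: 0.0682
```

Call:
apply_moves --motion '[{"offset":[0,0,-15],"rotation":[0,0,0]},{"offset":[0,0,-28],"rotation":[0,0,0]},{"offset":[0,0,-30],"rotation":[0,0,0]},{"offset":[0,0,-30],"rotation":[0,0,0]},{"offset":[0,0,-20],"rotation":[0,0,0]},{"offset":[0,0,-8],"rotation":[0,0,0]}]'

```text
time: 21.67
tool_pos: [0.5961, -0.3195, 0.214]
tool_rot: [-3.14, 0.001, -0.03]
contact_force: [0.2, -0.4, 0.1]
opening: 0.069
```

```bash
python3 go.py .4535 .3285 .22 -16; python3 go.py .4535 .3285 .22 44
```

```text
t 21.67 pos [ 0.5961 -0.3195  0.214 ] yaw -1.7 q [-0.61  0.68  1.16  0.    1.3   0.99] open 0.069 F [ 0.2 -0.4  0.1]
offset now-frame [-161.9 -643.4   -4.6] rot [-0.002  0.002  0.249] | offset after turn [-315.7 -583.6   -6. ]
t 21.67 pos [ 0.5961 -0.3195  0.214 ] yaw -1.7 q [-0.61  0.68  1.16  0.    1.3   0.99] open 0.069 F [ 0.2 -0.4  0.1]
offset now-frame [-161.9 -643.4   -4.6] rot [-0.002  0.001 -0.798] | offset after turn [ 347.5 -565.2   -6. ]
```

Call:
apply_moves --motion '[{"offset":[0,0,-1],"rotation":[0,0,-0.123]},{"offset":[0,0,-1],"rotation":[0,0,-0.123]},{"offset":[0,0,-1],"rotation":[0,0,-0.123]},{"offset":[0,0,-1],"rotation":[0,0,-0.123]},{"offset":[0,0,-1],"rotation":[0,0,-0.123]},{"offset":[0,0,-1],"rotation":[0,0,-0.123]},{"offset":[0,0,-1],"rotation":[0,0,-0.123]},{"offset":[0,0,-1],"rotation":[0,0,-0.123]},{"offset":[0,0,-1],"rotation":[0,0,-0.123]},{"offset":[0,0,-1],"rotation":[0,0,-0.123]},{"offset":[0,0,-1],"rotation":[0,0,-0.123]},{"offset":[0,0,-1],"rotation":[0,0,-0.123]}]' --grip 0.45

```text
time: 22.67
tool_pos: [0.5954, -0.3189, 0.2221]
tool_rot: [-3.138, -0.003, 1.472]
contact_force: [-0.6, 0.0, -0.8]
opening: 0.0505
```

Call:
apply_moves --motion '[{"offset":[0,0,-1],"rotation":[0,0,-0.123]},{"offset":[0,0,-1],"rotation":[0,0,-0.123]},{"offset":[0,0,-1],"rotation":[0,0,-0.1]},{"offset":[0,0,0],"rotation":[0,0,0]}]'

```text
time: 23.0
tool_pos: [0.5946, -0.3184, 0.2216]
tool_rot: [-3.136, -0.008, 1.832]
contact_force: [-0.3, 0.8, 0.1]
opening: 0.0506
```

```bash
python3 go.py .4535 .3285 .22 104
```

```text
t 23.0 pos [ 0.5946 -0.3184  0.2216] yaw 104.9 q [-0.61  0.68  1.15  0.    1.32 -0.87] open 0.0506 F [-0.3  0.8  0.1]
offset now-frame [661.4  30.5   6.5] rot [-0.006 -0.008  0.017] | offset after turn [661.8  19.5   1.6]
```

Call:
apply_moves --motion '[{"offset":[22,1,0],"rotation":[-0.006,-0.008,0.017]},{"offset":[36,1,0],"rotation":[0,0,0]},{"offset":[38,1,0],"rotation":[0,0,0]},{"offset":[38,1,0],"rotation":[0,0,0]},{"offset":[38,1,0],"rotation":[0,0,0]},{"offset":[38,1,0],"rotation":[0,0,0]},{"offset":[38,1,0],"rotation":[0,0,0]},{"offset":[38,1,0],"rotation":[0,0,0]},{"offset":[38,1,0],"rotation":[0,0,0]},{"offset":[38,1,0],"rotation":[0,0,0]},{"offset":[38,1,0],"rotation":[0,0,0]},{"offset":[38,1,0],"rotation":[0,0,0]}]'

```text
time: 24.0
tool_pos: [0.5041, 0.1213, 0.2135]
tool_rot: [-3.138, 0.0, 1.757]
contact_force: [0.4, 0.2, -0.0]
opening: 0.0502
```

```bash
python3 go.py .4535 .3285 .2 104
```

```text
t 24.0 pos [0.5041 0.1213 0.2135] yaw 100.7 q [ 0.09  0.41  1.66 -0.    1.08 -0.1 ] open 0.0502 F [ 0.4  0.2 -0. ]
offset now-frame [213.  -11.4  13.5] rot [-0.004  0.    -0.058] | offset after turn [213.3   1.   13.5]
```

Call:
apply_moves --motion '[{"offset":[36,-2,0],"rotation":[-0.004,0,-0.058]},{"offset":[36,0,0],"rotation":[0,0,0]},{"offset":[36,0,0],"rotation":[0,0,0]},{"offset":[34,0,0],"rotation":[0,0,0]},{"offset":[28,0,5],"rotation":[0,0,0]},{"offset":[18,0,15],"rotation":[0,0,0]},{"offset":[8,0,22],"rotation":[0,0,0]},{"offset":[0,0,20],"rotation":[0,0,0]},{"offset":[0,0,8],"rotation":[0,0,0]},{"offset":[0,0,0],"rotation":[0,0,0]}]'

```text
time: 24.83
tool_pos: [0.45, 0.3305, 0.1389]
tool_rot: [3.139, -0.003, 1.793]
contact_force: [0.1, 0.5, -0.1]
opening: 0.0505
```

```bash
python3 go.py .4535 .3285 .076 104; python3 look.py i .4535 .3285
```

```text
t 24.83 pos [0.45   0.3305 0.1389] yaw 102.8 q [0.5  0.56 1.63 0.   0.95 0.27] open 0.0505 F [ 0.1  0.5 -0.1]
offset now-frame [-2.9  2.8 62.9] rot [ 0.002 -0.003 -0.022] | offset after turn [-2.8  2.9 62.9]
```

View pics/i_side_c.png

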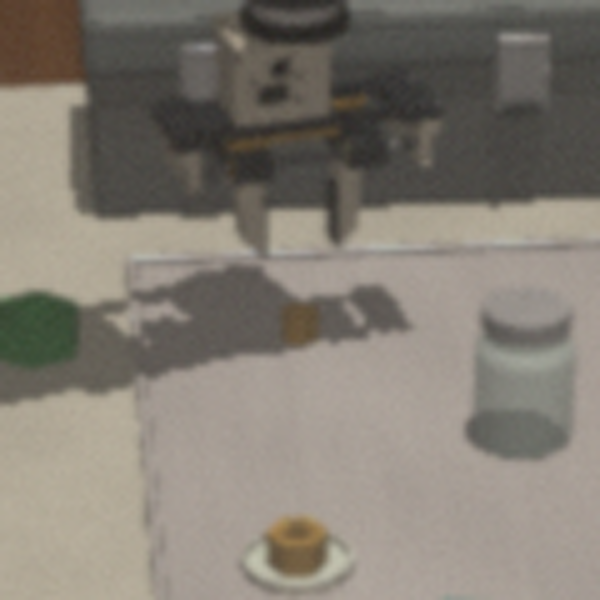

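View pics/i_top.png

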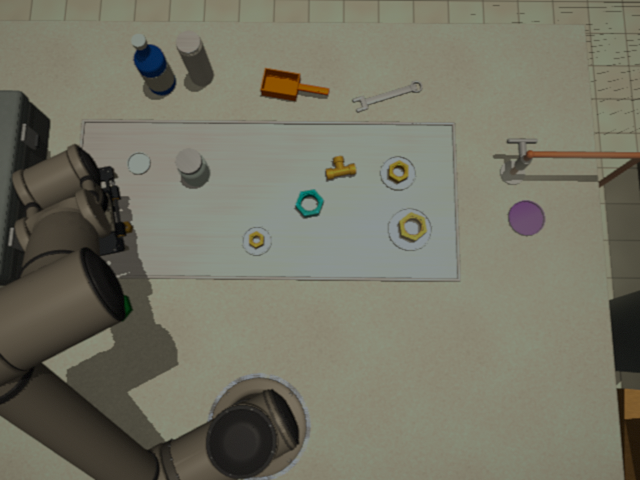

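Nut 3 sits in lid 3 (398,172), and 2 and 4 are in their lids. The jaws are above nut 1, shown at (300,322) in the side crop. Descending.

Call:
apply_moves --motion '[{"offset":[-2,2,16],"rotation":[0.002,-0.003,-0.022]},{"offset":[0,0,20],"rotation":[0,0,0]},{"offset":[0,0,12],"rotation":[0,0,0]},{"offset":[0,0,4],"rotation":[0,0,0]},{"offset":[0,0,0],"rotation":[0,0,0]}]'

```text
time: 25.35
tool_pos: [0.4589, 0.3284, 0.0942]
tool_rot: [3.126, -0.003, 1.808]
contact_force: [-0.9, -0.3, 0.0]
opening: 0.0505
```

```bash
python3 go.py .4535 .3285 .076 104
```

```text
t 25.35 pos [0.4589 0.3284 0.0942] yaw 103.6 q [ 0.49  0.63  1.65 -0.    0.84  0.25] open 0.0505 F [-0.9 -0.3  0. ]
offset now-frame [ 1.3 -5.6 18.1] rot [ 0.015 -0.003 -0.007] | offset after turn [ 1.4 -5.3 18.2]
```

Call:
apply_moves --motion '[{"offset":[1,-5,7],"rotation":[0.015,-0.003,-0.007]},{"offset":[0,0,7],"rotation":[0,0,0]},{"offset":[0,0,4],"rotation":[0,0,0]},{"offset":[0,0,0],"rotation":[0,0,0]}]'

```text
time: 25.68
tool_pos: [0.4556, 0.3284, 0.0783]
tool_rot: [3.137, -0.001, 1.814]
contact_force: [0.2, -0.3, -0.2]
opening: 0.0508
```

```bash
python3 go.py .4535 .3285 .076 104
```

```text
t 25.68 pos [0.4556 0.3284 0.0783] yaw 103.9 q [0.49 0.66 1.66 0.   0.82 0.25] open 0.0508 F [ 0.2 -0.3 -0.2]
offset now-frame [ 0.6 -2.   2.2] rot [ 0.005 -0.001 -0.002] | offset after turn [ 0.6 -2.   2.3]
```

Call:
apply_moves --motion '[{"offset":[0.5,-2,2.5],"rotation":[0.005,0,0]},{"offset":[0,0,0.5],"rotation":[0,0,0]},{"offset":[0,0,0],"rotation":[0,0,0]}]'

```text
time: 25.93
tool_pos: [0.4536, 0.3286, 0.0754]
tool_rot: [3.142, -0.001, 1.813]
contact_force: [0.7, 0.1, 0.2]
opening: 0.0503
```

Call:
apply_moves --motion '[{"offset":[0,0,0],"rotation":[0,0,0]},{"offset":[0,0,0],"rotation":[0,0,0]},{"offset":[0,0,0],"rotation":[0,0,0]},{"offset":[0,0,0],"rotation":[0,0,0]},{"offset":[0,0,0],"rotation":[0,0,0]},{"offset":[0,0,0],"rotation":[0,0,0]}]' --grip 1 --grip_force 25

```text
time: 26.43
tool_pos: [0.4537, 0.3289, 0.076]
tool_rot: [3.141, -0.002, 1.814]
contact_force: [-0.1, 1.5, 0.6]
opening: 0.0239
```

```bash
python3 go.py .4535 .3285 .2 104
```

```text
t 26.43 pos [0.4537 0.3289 0.076 ] yaw 103.9 q [0.49 0.66 1.67 0.   0.81 0.25] open 0.0239 F [-0.1  1.5  0.6]
offset now-frame [-1.00e-01 -2.00e-01 -1.24e+02] rot [ 0.001 -0.002 -0.001] | offset after turn [  -0.3   -0.3 -124. ]
```

Call:
apply_moves --motion '[{"offset":[0,0,-12],"rotation":[0,0,0]},{"offset":[0,0,-25],"rotation":[0,0,0]},{"offset":[0,0,-30],"rotation":[0,0,0]},{"offset":[0,0,-30],"rotation":[0,0,0]},{"offset":[0,0,-20],"rotation":[0,0,0]},{"offset":[0,0,-4],"rotation":[0,0,0]}]'

```text
time: 26.93
tool_pos: [0.4522, 0.3278, 0.1988]
tool_rot: [-3.134, 0.0, 1.814]
contact_force: [0.8, 0.8, -0.5]
opening: 0.0236
```

```bash
python3 go.py .6125 .313 .2 104; python3 - <<'E'
from cell import *; from h import *
p=read_camera("top"); out=[]
for xy in((.610,.311),(.6125,.313),(.615,.315)):
    im,o=crop(p,proj(p,[[*xy,.01]])[0],25,10)
    cv2.polylines(im,[np.round(toc(proj(p,ring(*xy,1,.011)),o,10)).astype(int)],True,(255,0,0),1)
    out.append(cv2.resize(im,(260,260)))
cv2.imwrite("pics/lid1.png",np.hstack(out)[:,:,::-1])
for d in tip_of("lid_1",p): print(d["score"],np.round(d["location"],3))
E
```

```text
t 26.93 pos [0.4522 0.3278 0.1988] yaw 103.9 q [0.49 0.49 1.56 0.   1.1  0.25] open 0.0236 F [ 0.8  0.8 -0.5]
offset now-frame [-52.9 152.   -2.3] rot [-0.007  0.    -0.002] | offset after turn [-53.1 151.9  -1.2]
0.94 [0.612 0.312 0.001]
0.85 [ 0.596 -0.319 -0.001]
0.82 [ 0.484 -0.63  -0.004]
0.76 [ 0.459 -0.351  0.   ]
0.6 [0.422 0.017 0.002]
```

View pics/lid1.png

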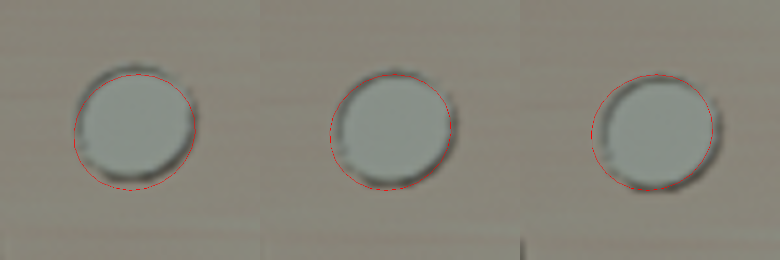

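The lid 1 ring fits best near (0.613, 0.311). Moving there.

Call:
apply_moves --motion '[{"offset":[-8,20,-2],"rotation":[-0.007,0,0]},{"offset":[-11,30,0],"rotation":[0,0,0]},{"offset":[-11,30,0],"rotation":[0,0,0]},{"offset":[-10,28,0],"rotation":[0,0,0]},{"offset":[-8,22,0],"rotation":[0,0,0]},{"offset":[-4,12,8],"rotation":[0,0,0]},{"offset":[-2,5,16],"rotation":[0,0,0]},{"offset":[0,0,16],"rotation":[0,0,0]},{"offset":[0,0,8],"rotation":[0,0,0]},{"offset":[0,0,0],"rotation":[0,0,0]}]'

```text
time: 27.87
tool_pos: [0.6059, 0.3053, 0.1228]
tool_rot: [-3.108, 0.006, 1.814]
contact_force: [-0.3, -0.3, -0.3]
opening: 0.0238
```

```bash
python3 go.py .613 .311 .08 104
```

```text
t 27.87 pos [0.6059 0.3053 0.1228] yaw 103.9 q [ 0.35  0.79  1.22 -0.    1.16  0.11] open 0.0238 F [-0.3 -0.3 -0.3]
offset now-frame [ 4.   9.7 42.5] rot [-0.034  0.006 -0.001] | offset after turn [ 3.8  8.3 42.8]
```

Call:
apply_moves --motion '[{"offset":[3,6,8],"rotation":[-0.034,0.006,0]},{"offset":[1,2,12],"rotation":[0,0,0]},{"offset":[0,0,8],"rotation":[0,0,0]},{"offset":[0,0,3],"rotation":[0,0,0]},{"offset":[0,0,0],"rotation":[0,0,0]}]'

```text
time: 28.28
tool_pos: [0.6099, 0.3109, 0.0861]
tool_rot: [-3.134, 0.001, 1.815]
contact_force: [0.4, 0.2, -0.6]
opening: 0.0236
```

```bash
python3 go.py .613 .311 .08 104
```

```text
t 28.28 pos [0.6099 0.3109 0.0861] yaw 104.0 q [0.36 0.83 1.25 0.   1.07 0.12] open 0.0236 F [ 0.4  0.2 -0.6]
offset now-frame [-0.7  3.1  6. ] rot [-0.008  0.001  0.   ] | offset after turn [-0.7  3.1  6.1]
```

Call:
apply_moves --motion '[{"offset":[-0.5,3,4],"rotation":[-0.008,0,0]},{"offset":[0,0,2],"rotation":[0,0,0]},{"offset":[0,0,0],"rotation":[0,0,0]}]'

```text
time: 28.53
tool_pos: [0.6133, 0.3115, 0.0805]
tool_rot: [3.14, 0.001, 1.816]
contact_force: [0.1, -0.3, -0.9]
opening: 0.0238
```

```bash
python3 go.py .613 .311 .0795 104; python3 look.py k .613 .311
```

```text
t 28.53 pos [0.6133 0.3115 0.0805] yaw 104.0 q [ 0.36  0.84  1.25 -0.    1.05  0.11] open 0.0238 F [ 0.1 -0.3 -0.9]
offset now-frame [-0.4 -0.4  1. ] rot [0.002 0.001 0.   ] | offset after turn [-0.4 -0.4  1. ]
```

View pics/k_side_c.png

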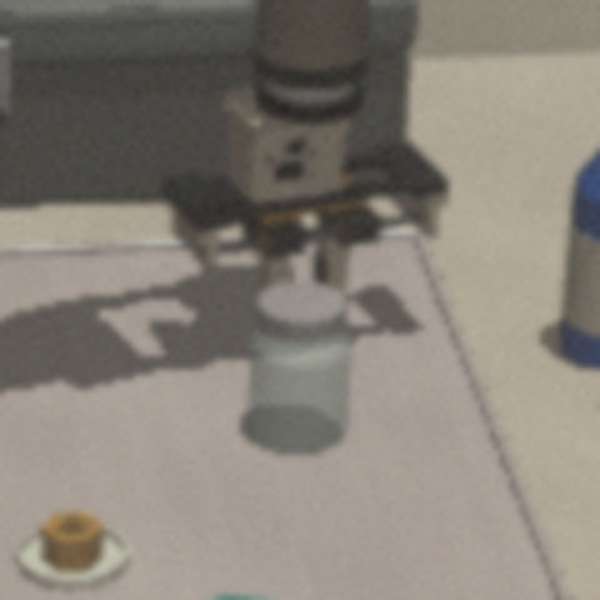

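The jar hides nut 1 from this camera, but the measured pose matches. Lower 1 mm and release.

Call:
apply_moves --motion '[{"offset":[0,0,1.5],"rotation":[0,0,0]},{"offset":[0,0,0],"rotation":[0,0,0]}]'

```text
time: 28.8
tool_pos: [0.6138, 0.3116, 0.0802]
tool_rot: [3.138, 0.0, 1.816]
contact_force: [0.0, 0.2, -0.5]
opening: 0.0239
```

Call:
apply_moves --motion '[{"offset":[0,0,0],"rotation":[0,0,0]},{"offset":[0,0,0],"rotation":[0,0,0]},{"offset":[0,0,0],"rotation":[0,0,0]},{"offset":[0,0,0],"rotation":[0,0,0]},{"offset":[0,0,0],"rotation":[0,0,0]}]' --grip 0.5

```text
time: 29.22
tool_pos: [0.6143, 0.3117, 0.0813]
tool_rot: [3.136, 0.0, 1.815]
contact_force: [0.3, 0.4, -0.1]
opening: 0.0456
```

Call:
apply_moves --motion '[{"offset":[0,0,-15],"rotation":[0,0,0]},{"offset":[0,0,-28],"rotation":[0,0,0]},{"offset":[0,0,-30],"rotation":[0,0,0]},{"offset":[0,0,-30],"rotation":[0,0,0]},{"offset":[0,0,-20],"rotation":[0,0,0]},{"offset":[0,0,-10],"rotation":[0,0,0]}]'

```text
time: 29.72
tool_pos: [0.6117, 0.3108, 0.2144]
tool_rot: [-3.136, 0.001, 1.815]
contact_force: [-0.3, 0.0, -0.4]
opening: 0.0462
```

```bash
python3 go.py .4 0 .25 104
```

```text
t 29.72 pos [0.6117 0.3108 0.2144] yaw 104.0 q [ 0.36  0.7   1.12 -0.    1.32  0.11] open 0.0462 F [-0.3  0.  -0.4]
offset now-frame [-250.3 -280.8  -33.7] rot [-0.005  0.001  0.   ] | offset after turn [-250.3 -280.6  -35.6]
```

Call:
apply_moves --motion '[{"offset":[-15,-17,-5],"rotation":[0,0,0]},{"offset":[-25,-28,-3],"rotation":[0,0,0]},{"offset":[-25,-28,-2],"rotation":[0,0,0]},{"offset":[-25,-28,0],"rotation":[0,0,0]},{"offset":[-25,-28,0],"rotation":[0,0,0]},{"offset":[-25,-28,0],"rotation":[0,0,0]},{"offset":[-25,-28,0],"rotation":[0,0,0]},{"offset":[-20,-20,0],"rotation":[0,0,0]},{"offset":[-8,-8,0],"rotation":[0,0,0]},{"offset":[0,0,0],"rotation":[0,0,0]},{"offset":[0,0,0],"rotation":[0,0,0]},{"offset":[0,0,0],"rotation":[0,0,0]}]'

```text
time: 30.72
tool_pos: [0.4427, 0.0644, 0.2233]
tool_rot: [-3.141, -0.001, 1.817]
contact_force: [0.3, -0.0, 0.2]
opening: 0.0463
```

```bash
python3 look.py l; python3 - <<'E'
from cell import *; from h import *
p=read_camera("top"); print(observe()["tool_pos"])
L={1:(.613,.311),2:(.423,.018),3:(.597,-.320),4:(.457,-.349)}
es=[]
for k,xy in L.items():
    im,o=crop(p,proj(p,[[*xy,.01]])[0],30,10)
    cv2.polylines(im,[np.round(toc(proj(p,ring(*xy,k,.011)),o,10)).astype(int)],True,(255,0,0),1)
    try:
        q,f,a,_=fittop(p,xy,k,.005); print(k,np.round(q[:2],4),"d mm",round(1000*np.hypot(*(q[:2]-xy)),1),"cost",round(f,3),"area",round(a))
        cv2.polylines(im,[np.round(toc(proj(p,prism(*q,k,.005)[6:]),o,10)).astype(int)],True,(0,0,255),1)
    except Exception as e: print(k,e)
    es.append(cv2.resize(im,(290,290)))
cv2.imwrite("pics/final.png",np.vstack([np.hstack(es[:2]),np.hstack(es[2:])])[:,:,::-1])
for q in("jar","tee"):
    for d in tip_of(q,p): print(q,round(d["score"],2),np.round(d["location"],3))
E
```

```text
[0.44290135 0.06491559 0.22318361]
1 [0.6158 0.311 ] d mm 2.8 cost 0.051 area 83
2 [0.4242 0.0164] d mm 2.0 cost 0.04 area 182
3 [ 0.5947 -0.3202] d mm 2.3 cost 0.032 area 307
4 [ 0.4576 -0.3503] d mm 1.4 cost 0.02 area 551
tee 0.72 [ 0.595 -0.186  0.002]
```

View pics/final.png

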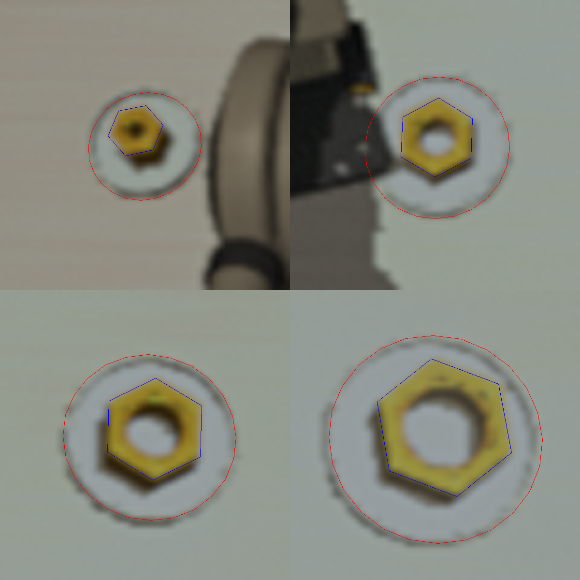

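View pics/l_top.png

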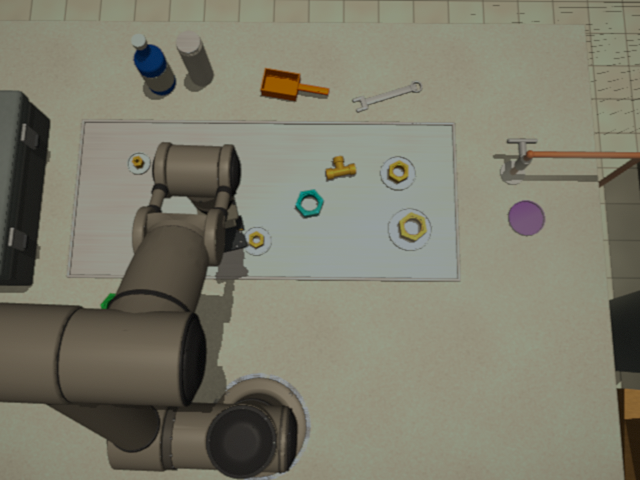

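View pics/l_side.png

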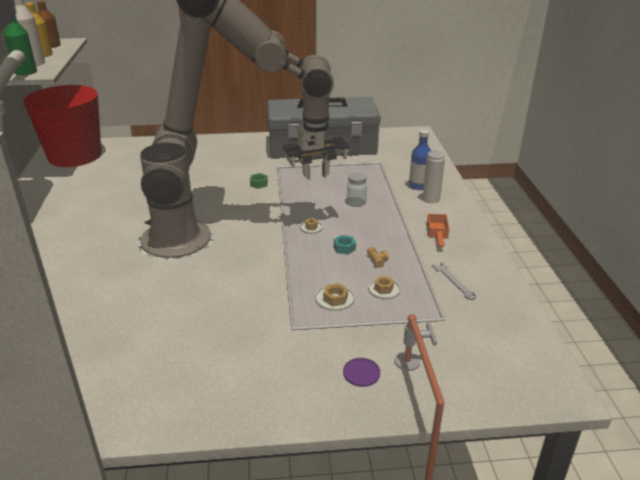

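All four nuts lie flat in their lids, with fitted centres 1.4–2.8 mm from the lid centres. The jar (side (357,190)) and tee are where they started. Handing in.

```bash
python3 -c "
from cell import *
print(hand_in())"
```

```text
the job is handed in; nothing more can be done
None
```

I moved all four brass nuts into their matching lids, smallest to largest, and handed the job in with about 31 s of the 96 s used. The hand-in reports no verdict.

- **Nut positions:** In the last top picture each nut looks flat and inside its rim. Fitted centres were 2.8, 2.0, 2.3 and 1.4 mm from the lid centres for nuts 1 to 4, against limits of 15 to 18 mm.
- **Grips:** The jaw opening matched the size across flats on all four grasps (23.9, 33.8, 45.7 and 59.6 mm). Force readings stayed within a few newtons.
- **Bystanders:** The tee measured about 4 mm from its first reading, which is within the detector's error. In the last top picture the arm hid the jar and the detector did not report it. I compared it by eye in the side picture, where it stands upright at its starting spot.
- **Not confirmed from both sides:** The jar blocks the side camera's view of nut 1 in lid 1. Only the top picture and the tool pose at release confirm it is seated.
- **Robot:** The gripper stopped at z = 0.22 m, touching nothing.

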